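Make up a service-box kit and a bin kit

ROBOT

A 7-joint arm with a two-finger parallel gripper is mounted at the origin on the work surface. World frame = base frame: x ahead of the robot, y to its left, z up, the work surface at z = 0. Lengths are in m, angles in degrees, forces in N, time in s.
With the tool pointing down it reaches from about 0.425 to 0.875 m from the base axis. Payload 4.7 kg.
Tool frame: the origin (TCP) lies on the centre line of the jaws, within the pads' length; the fingertips stand 11 mm ahead of it and the grasp point (between the pads) lies 8 mm behind it; z points along the fingers, y is the direction in which the jaws open and shut (so a half turn about z gives the same grasp; the last joint's range is limited). The gripper opens to 87 mm and grips with 3 to 60 N. Pads are 19 mm wide; open, the fingers measure 117 mm over their backs; the gripper's body (75 mm by 190 mm) begins 51 mm behind the grasp point.
Start: joints at [-69.838, 18.392, -4.016, 83.108, 1.295, 78.541, -3.26], TCP at [0.215, 0.613, 0.234] pointing down, gripper open.
Joint ranges: [-163.93, 163.93], [-17.29, 119.83], [-79.2, 71.16], [3.27, 140.29], [-89.18, 269.18], [5.43, 117.66], [-154.24, 154.24]. Speed limits (degrees/s): [147.25, 147.25, 180, 180, 180, 180, 180].

INTERFACE

Orientations are given as [roll, pitch, yaw] about the fixed x, y, z axes, in that order (R = Rz(yaw) Ry(pitch) Rx(roll)).
In Python, from cell import env gives the robot as it stands.
- The arm moves only by the tool servo_tool, never from a script. Its argument "moves" is text: rows parted by semicolons, each of 7 numbers parted by spaces: the shift along the tool's x, y, z as a fraction of full scale, then the turn, a rotation vector about the tool's x, y, z as a fraction of full scale, then the gripper's target within -1 to 1 (shut at 1, half-way at 0, fully open at -1). A call has 1 to 20 rows; each row shifts and turns the pose as measured when the row begins, along the tool's axes as they then stand; what a row does not reach is not made up. Full scale, the value 1, is 1000 mm for a shift and 0.5 rad for a turn. A row lasts 1/12 s, in which the tool goes at most 41.7 mm and 7.16 degrees, less where a joint would pass 70% of its speed; a pose out of reach is approached as far as the arm can. A call with a number of a shift or a turn outside -1 to 1 is refused whole. A call with a gripper value outside its range is refused whole. The fingers move at their own pace and stop on an object; "squeeze" is the grip in N (left out, the last holds). Time passes only in rows, so rows that do not move let the fingers close. It gives the time, the measured TCP pose, the force and the opening at its end, in the units of the state.
- env.get_obs(): the state, without advancing time (a new reading comes with each control period).
- env.read_camera(name): name is "side" or "top"; returns a dict with "img" (420x560x3 uint8, red, green, blue), "range_z" (420x560 float32, m along the optical axis (not along the pixel's ray), 0 where there is no reading), "mtx" (3x3 intrinsics, pixels), "T" (4x4, takes a point from camera to world coordinates). Camera axes: x right, y up, looking along -z (the intrinsics and any distortion apply to the point x, -y, -z); pixel columns grow to the right and rows downward; lengths in m; the calibration is good to about 2 mm. A picture is of the moment at which its call begins.
- env.sign_off(): hands the job in, once; it reports no verdict.
The state is a dict: "time_s": time; "qpos": joint angles; "joint_velocities": joint speeds; "effort": joint torques, N m; "tool_pos": TCP position; "tool_rot": TCP orientation; "force": force on the tool from outside, world axes, zero at the start; "wrist_torque": the same for the moment, N m; "grip_width": finger opening in m.
Only numpy, scipy, OpenCV 4.12 (cv2) and the standard library are available. Lean on these libraries where they do the work, as an engineer would, in place of code of your own. Each camera call takes 0.05 s, during which the arm holds its last target.

TASK

Make up two kits from the loose parts on the bench. The service box gets the flanged hub and the bolt: lift its top tray over by the bar until it stays open, set the hub flange-down in the empty half of the compartment underneath, lower the tray fully, and only then stand the bolt on its head in the empty half of the tray. The blue bin gets the large collar and the angle bracket, one in each cell in either arrangement, the collar flat and the bracket on its base plate; leave the small collar and the bottle where they are.

Things in the scene. Friction and masses are not known exactly. Their poses are not given: they have to be found in the camera images.
- hub: Bright steel flanged hub, about 0.45 kg, loose, standing on its flange: flange 70 mm diameter and 12 mm thick with six dark dots, and above it a boss 32 mm diameter; 46 mm high in all. Origin: centre of the underside, z up along the boss. Grip it by the boss, whose sides run from 12 to 46 mm above the origin.
- bolt: Dark steel stubby hexagon bolt, about 0.28 kg, loose, standing on its head: head 36 mm across flats and 15 mm high, above it a round shank 24 mm diameter up to 68 mm above the origin. Origin: centre of the head's underside, z up along the shank.
- collar_large: Large bright steel shaft collar (plain ring), about 0.22 kg, loose, lying flat: outside 54 mm, hole 32 mm, 22 mm high. Origin: centre of the underside, z along the ring's axis.
- collar_small: Small bright steel shaft collar (plain ring), about 0.09 kg, loose, lying flat: outside 34 mm, hole 18 mm, 22 mm high. It is spare and belongs to neither kit: it stays where it is (a nudge under 25 mm is allowed). Origin: centre of the underside.
- bracket: Aluminium angle bracket, 0.16 kg, loose, standing on its base plate: plate 44 mm along x, 60 mm along y, 8 mm thick; upright web along one long edge, 10 mm thick along x with its middle plane at x = -17 mm, 60 mm along y, top 50 mm above the origin. Origin: centre of the plate's underside, z up. Grip the web across its 10 mm.
- bin: Blue open plastic bin, fixed: 180 mm along x, 140 mm along y, 50 mm high, walls and floor 4 mm; a 4 mm wall across the middle (plane x = 0, as high as the rim) makes two equal cells, each 84 mm along x by 132 mm along y, centres at x = -44 and x = +44 mm. Origin: centre of the underside on the bench.
- box: Grey steel service box, fixed: 120 mm along x, 200 along y (links reach y = -106 and +106), 55 high, walls and floor 4. Origin: centre of underside. Its compartment, covered by the tray at the start, has a divider at y = +3 to +7 mm: the +y half holds a fixed black insert with sockets (38 mm high), the -y half is empty: x from -56 to +56, y from -96 to +3 mm.
- tray: Grey top tray, 0.35 kg, never turns relative to the box: 114 mm along x, 192 along y, 30 high, walls and floor 3. Origin: centre of underside; down, it is 58 mm above the box's origin. Divider at y = +3 to +7: +y half filled by a black insert, -y half empty (x -54 to +54, y -93 to +3). Lifting bar: 12 mm thick, along y from -50 to +50, at x = +55.5, axis 62 above the origin.
- tray_link (a joint): Angle q of the tray's parallel links: 0 = tray down, 2.18 = open. The tray keeps level; from its down place it shifts along the box's +x by 68*(0.906 - cos(q+0.436)) mm and up by 68*(sin(q+0.436) - 0.423) mm: 39 mm up at q = 1.13; open, 120 mm to +x and 5 mm up, clear of the compartment. Its weight, lightly damped, takes it past the top to the open stop or back down, and keeps it there.
- bottle: White plastic bottle with a black cap, 60 mm diameter, 150 mm high, about 0.3 kg, standing loose beyond the work. A bystander: leave it standing where it is (a nudge under 25 mm is allowed). Origin: centre of the underside.
Not all that is in view belongs to the job. Several things have the shape of the bin; the one meant has the colours described above.

How it is judged (in metres and radians):
On the way, in this order (a step that is already met when the one before it is completed fails the run):
1. the tray is lifted over and stands open by itself (value of joint tray_link above 1.9 rad and contact force between the fingers and tray below 0.1 N), for 0.2 s.
2. the hub stands in the empty half of the compartment, released, with the tray open (value of joint tray_link above 1.9 rad and x of hub in the frame of box between -0.026 and 0.026 m and y of hub in the frame of box between -0.066 and -0.026 m and z of hub in the frame of box between -0.005 and 0.012 m and angle between hub's own z axis and vertical below 0.12 rad and contact force between the fingers and hub below 0.1 N), for 0.2 s.
3. the tray is down again over the hub (value of joint tray_link below 0.06 rad and x of hub in the frame of box between -0.026 and 0.026 m and y of hub in the frame of box between -0.066 and -0.026 m and z of hub in the frame of box between -0.005 and 0.012 m and angle between hub's own z axis and vertical below 0.12 rad), for 0.2 s.
4. the bolt stands in the empty half of the lowered tray, released (value of joint tray_link below 0.06 rad and x of bolt in the frame of tray between -0.042 and 0.042 m and y of bolt in the frame of tray between -0.08 and -0.008 m and z of bolt in the frame of tray between -0.005 and 0.01 m and angle between bolt's own z axis and vertical below 0.12 rad and contact force between the fingers and bolt below 0.1 N), for 0.2 s.
At the end, for the whole second after the job is handed in: Tray down (within 0.06 rad); hub upright on the floor of the empty half of the compartment beneath; bolt upright on its head in the empty half of the tray; large collar flat in one bin cell, bracket on its base plate in the other (tilts within 0.12 rad, anywhere in the cell); all at rest (all of step 3 and x of bolt in the frame of tray between -0.042 and 0.042 m and y of bolt in the frame of tray between -0.08 and -0.008 m and z of bolt in the frame of tray between -0.005 and 0.01 m and angle between bolt's own z axis and vertical below 0.12 rad and ((x of collar_large in the frame of bin between 0.012 and 0.078 m and y of collar_large in the frame of bin between -0.068 and 0.068 m and z of collar_large in the frame of bin between -0.005 and 0.012 m and angle between each of collar_large, bracket's own z axis and vertical below 0.12 rad and x of bracket in the frame of bin between -0.078 and -0.012 m and y of bracket in the frame of bin between -0.068 and 0.068 m and z of bracket in the frame of bin between -0.005 and 0.012 m) or (x of collar_large in the frame of bin between -0.078 and -0.012 m and y of collar_large in the frame of bin between -0.068 and 0.068 m and z of collar_large in the frame of bin between -0.005 and 0.012 m and angle between each of collar_large, bracket's own z axis and vertical below 0.12 rad and x of bracket in the frame of bin between 0.012 and 0.078 m and y of bracket in the frame of bin between -0.068 and 0.068 m and z of bracket in the frame of bin between -0.005 and 0.012 m)) and linear speed of each of hub, bolt, collar_large, bracket below 0.03 m/s and angular speed of each of hub, bolt, collar_large, bracket below 0.3 rad/s); the robot touches nothing.
It fails at once if the small collar or the bottle is moved by more than 25 mm (distance of any of collar_small, bottle from where it was at the start of the episode above 0.025 m).
It also fails if it takes over 134 s, if anything falls off the work surface, if the arm or the gripper's body presses on something with over 40 N, if the wrist force passes 120 N, or if a joint passes its speed limit or range.

## Working session

There is one attempt and no reset: what is moved stays moved. The work goes in short steps, Python scripts to look and compute and a tool call to move; the robot and the scene stay as the last step left them, time stands still between calls to the robot, and variables do not carry over. Pictures are saved under pics/ and viewed, and the job is handed in when it is done.

Besides the shell and the picture viewer there is one more tool, called after "Request:" by a JSON object that holds its "api" and its "payload". servo_tool: Moves the arm, as the interface text tells. Its arguments: {"type":"object","properties":{"moves":{"type":"string"},"squeeze":{"type":"number"}},"required":["moves"]}

```bash
mkdir -p pics; ls; python3 - <<'E'
from cell import env
import numpy as np,cv2
o=env.get_obs();print(o)
for n in("top","side"):
    c=env.read_camera(n);cv2.imwrite(f"pics/{n}0.png",c["img"][:,:,::-1]);np.savez(f"{n}0.npz",**c)
    print(n,c["mtx"],c["T"],c.keys(),(c["range_z"]==0).mean())
E
```

```text
pics
{'time_s': 0.0, 'qpos': array([-69.83754123,  18.4395845 ,  -4.0158082 ,  83.17607191,
         1.29425569,  78.54227084,  -3.2595567 ]), 'joint_velocities': array([ 0.00318523,  0.0640185 , -0.01395438, -0.01411784,  0.04889877,
        0.04053069,  0.03585306]), 'effort': array([ 6.47969409e-04, -4.91300547e+01, -4.03643483e-01, -3.12522876e+01,
       -6.38059666e-02,  4.38025407e-02,  1.81812579e-04]), 'tool_pos': array([0.21527641, 0.61272983, 0.23244535]), 'tool_rot': array([-1.79887280e+02,  5.08506588e-03,  1.60647879e+02]), 'force': array([ 0.34957153, -0.14481299, -0.36827018]), 'wrist_torque': array([-0.00485452, -0.04237766, -0.03906724]), 'grip_width': 0.08699093045713362}
top [[447.19822164   0.         275.26815759]
 [  0.         447.19822164 210.24501991]
 [  0.           0.           1.        ]] [[ 0.00375387  0.99475112 -0.10225512  0.3741726 ]
 [-0.99988865  0.00521066  0.0139832   0.10085685]
 [ 0.01444262  0.10219124  0.99465992  1.35081939]
 [ 0.          0.          0.          1.        ]] dict_keys(['img', 'range_z', 'mtx', 'T']) 0.0038010204081632653
side [[537.23310817   0.         272.45402469]
 [  0.         537.23310817 207.57890813]
 [  0.           0.           1.        ]] [[ 0.99859651  0.02469588 -0.04685219  0.44170481]
 [-0.05277537  0.53826862 -0.84111929 -0.9312572 ]
 [ 0.00444688  0.84241143  0.53881649  0.70674067]
 [ 0.          0.          0.          1.        ]] dict_keys(['img', 'range_z', 'mtx', 'T']) 0.003898809523809524
```

View pics/top0.png

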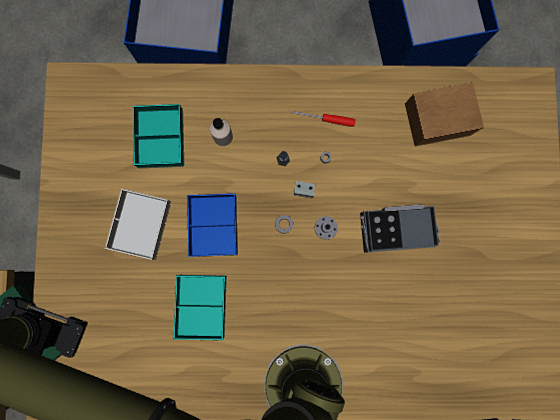

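View pics/side0.png

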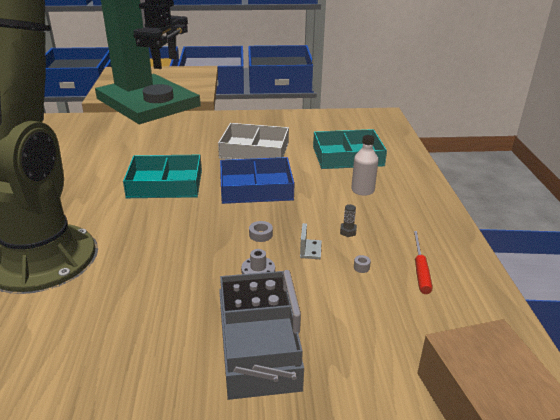

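The top view shows the blue bin at about (212,225) px, the service box at (400,228), the large collar at (284,225), the hub at (326,227), the bracket at (304,189), the bolt at (283,158), the small collar at (326,157) and the bottle at (220,130). Next I measure them from the depth images.

```bash
cat > h.py <<'E'
import numpy as np,cv2
def cloud(c):
    K,T,Z=c["mtx"],c["T"],c["range_z"].astype(float)
    v,u=np.mgrid[0:Z.shape[0],0:Z.shape[1]]
    P=np.stack([(u-K[0,2])/K[0,0]*Z,-(v-K[1,2])/K[1,1]*Z,-Z],-1)
    W=P@T[:3,:3].T+T[:3,3]; W[Z==0]=np.nan
    return W
def px(c,p):
    K,T=c["mtx"],c["T"]; q=T[:3,:3].T@(np.asarray(p,float)-T[:3,3]); q=q/-q[2]
    return K[0,0]*q[0]+K[0,2], -K[1,1]*q[1]+K[1,2]
def onplane(c,u,v,z):
    K,T=c["mtx"],c["T"]; d=T[:3,:3]@np.array([(u-K[0,2])/K[0,0],-(v-K[1,2])/K[1,1],-1]); s=(z-T[2,3])/d[2]
    return T[:3,3]+s*d
E
python3 - <<'E'
from h import *
for n in("top","side"):
    c=dict(np.load(n+"0.npz"));W=cloud(c)
    m=(W[...,2]>0.006)&(W[...,0]>.3)&(W[...,0]<1)&(abs(W[...,1])<.65)
    k,l,s,ce=cv2.connectedComponentsWithStats(m.astype(np.uint8))
    t=(abs(W[...,2])<.004);print(n,"table z",np.median(W[...,2][t]))
    for i in range(1,k):
        if s[i,4]<15: continue
        P=W[l==i];r=cv2.minAreaRect(P[:,:2].astype(np.float32)*1000)
        print(ce[i].round(),s[i,4],"min",P.min(0).round(3),"max",P.max(0).round(3),"rect",np.round(r[0]),np.round(r[1]),round(r[2],1))
E
```

```text
top table z -3.5021476683105845e-06
[444. 114.] 3627 min [ 0.714 -0.56   0.006] max [ 0.913 -0.319  0.099] rect [ 815. -441.] [168. 232.] 12.3
[156. 134.] 1384 min [0.64  0.362 0.006] max [0.84  0.509 0.057] rect [741. 436.] [199. 142.] 2.3
[332. 119.] 344 min [ 0.771 -0.167  0.006] max [0.821 0.035 0.033] rect [802. -65.] [202.  33.] 80.6
[155. 123.] 56 min [0.754 0.431 0.006] max [0.798 0.477 0.01 ] rect [781. 457.] [43. 45.] 75.8
[221. 132.] 481 min [0.709 0.214 0.006] max [0.775 0.287 0.155] rect [740. 253.] [78. 58.] 80.2
[166. 152.] 35 min [0.666 0.398 0.006] max [0.699 0.431 0.015] rect [688. 418.] [29. 35.] 60.0
[283. 158.] 140 min [0.65  0.041 0.007] max [0.681 0.077 0.072] rect [665.  59.] [31. 37.] 2.3
[326. 157.] 83 min [ 0.658 -0.086  0.007] max [ 0.691 -0.054  0.03 ] rect [674. -71.] [32. 31.] 15.0
[304. 190.] 245 min [ 0.55  -0.039  0.006] max [0.602 0.027 0.056] rect [576.  -8.] [65. 45.] 80.3
[137. 224.] 1072 min [0.365 0.398 0.006] max [0.569 0.589 0.058] rect [466. 495.] [158. 186.] 76.8
[209. 222.] 783 min [0.374 0.195 0.006] max [0.564 0.352 0.056] rect [468. 272
[... 1042 characters left out ...]
20.] 366 min [0.649 0.038 0.006] max [0.688 0.077 0.07 ] rect [668.  57.] [39. 36.] 74.5
[260. 230.] 374 min [0.444 0.028 0.006] max [0.496 0.086 0.025] rect [470.  56.] [53. 54.] 64.6
[309. 244.] 425 min [ 0.55  -0.038  0.006] max [0.603 0.027 0.054] rect [576.  -5.] [65. 44.] 80.4
[422. 270.] 543 min [ 0.772 -0.161  0.007] max [0.819 0.039 0.029] rect [798. -61.] [204.  26.] 80.9
[260. 329.] 9777 min [ 0.386 -0.388  0.006] max [ 0.523 -0.04   0.129] rect [ 450. -214.] [121. 347.] 4.7
[362. 263.] 223 min [ 0.657 -0.088  0.006] max [ 0.691 -0.053  0.026] rect [675. -69.] [35. 33.] 77.2
[487. 375.] 10888 min [ 0.713 -0.504  0.006] max [ 0.876 -0.317  0.094] rect [ 799. -419.] [143. 183.] 11.5
```

```bash
python3 - <<'E'
import cv2
a=cv2.imread("pics/top0.png")[130:270,260:450];cv2.imwrite("pics/ztop0.png",cv2.resize(a,None,fx=4,fy=4,interpolation=cv2.INTER_CUBIC))
a=cv2.imread("pics/side0.png")[190:400,200:390];cv2.imwrite("pics/zside0.png",cv2.resize(a,None,fx=2.8,fy=2.8,interpolation=cv2.INTER_CUBIC))
E
```

```text
(no output)
```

View pics/ztop0.png

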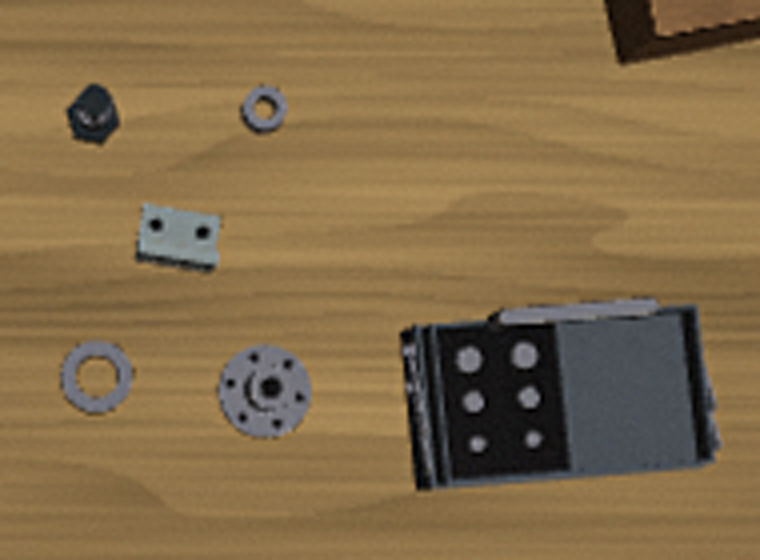

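View pics/zside0.png

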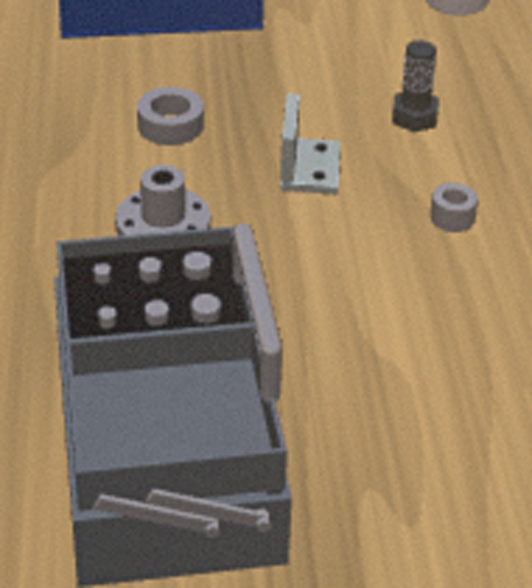

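```bash
python3 - <<'E'
from h import *
for n in("top","side"):
    c=dict(np.load(n+"0.npz"));W=cloud(c).reshape(-1,3);I=c["img"].reshape(-1,3).astype(int)
    def rect(name,x0,x1,y0,y1,z0,z1,m=True):
        k=(W[:,0]>x0)&(W[:,0]<x1)&(W[:,1]>y0)&(W[:,1]<y1)&(W[:,2]>z0)&(W[:,2]<z1)&m
        P=W[k]
        if len(P)<3: print(n,name,len(P));return
        r=cv2.minAreaRect(P[:,:2].astype(np.float32)*1000)
        d=np.linalg.svd(P[:,:2]-P[:,:2].mean(0),full_matrices=False)[2][0]
        print(n,name,len(P),"rect",np.round(r[0],1),np.round(r[1],1),round(r[2],1),"mean",P.mean(0).round(4),"dir",round(np.degrees(np.arctan2(d[1],d[0])),1),"zmax",P[:,2].max().round(4))
    rect("bar",.38,.54,-.42,-.15,.105,.14)
    rect("rim",.38,.54,-.42,-.17,.082,.094)
    rect("box",.38,.54,-.42,-.15,.05,.06)
    rect("boxall",.38,.54,-.42,-.15,.006,.094)
    blue=(I[:,2]>I[:,0]+60)&(I[:,2]>I[:,1]+40)
    rect("bin",.3,.62,.1,.4,.04,.06,blue)
    rect("binall",.3,.62,.1,.4,-.01,.06,blue)
    rect("hubtop",.42,.5,-.11,-.02,.04,.06)
    rect("hubfl",.42,.5,-.11,-.02,.008,.016)
    rect("collar",.43,.52,.02,.1,.018,.03)
    rect("bolt shank",.6,.7,.03,.09,.02,.08)
    rect("bolt head",.6,.7,.03,.09,.008,.018)
    rect("web",.54,.61,-.05,.04,.02,.06)
    rect("brk",.54,.61,-.05,.04,.005,.012)
E
```

```text
top bar 173 rect [ 509.9 -273.8] [ 12.1 111. ] 4.6 mean [ 0.5093 -0.2718  0.1244] dir -85.5 zmax 0.1339
top rim 411 rect [ 454.8 -279.2] [113.8 194.5] 4.7 mean [ 0.4508 -0.2671  0.0865] dir 91.6 zmax 0.0936
top box 568 rect [ 454.5 -273.8] [120.1 205.2] 4.7 mean [ 0.451  -0.3013  0.0574] dir 93.0 zmax 0.06
top boxall 3044 rect [ 462.  -283.2] [156.5 265.2] 1.1 mean [ 0.4521 -0.2749  0.0684] dir -86.1 zmax 0.0936
top bin 295 rect [465.7 268.2] [178.8 139.4] 2.3 mean [0.4646 0.2663 0.0484] dir -176.4 zmax 0.0563
top binall 2717 rect [465.7 268.2] [178.8 139.4] 2.3 mean [0.4656 0.2706 0.0092] dir -177.7 zmax 0.0563
top hubtop 92 rect [461.3 -70.5] [29.3 29.9] 47.6 mean [ 0.4608 -0.0701  0.0458] dir 154.9 zmax 0.051
top hubfl 277 rect [460.4 -70.5] [65.8 66.7] 45.3 mean [ 0.4592 -0.0694  0.012 ] dir -115.6 zmax 0.016
top collar 143 rect [469.9  56. ] [50.7 51. ] 44.6 mean [0.4702 0.0568 0.0224] dir 127.6 zmax 0.0287
top bolt shank 78 rect [667.3  60.4] [23.2 25. ] 44.1 mean [0.6661 0.0599 0.0599] dir 154.8 zmax 0.0723
top bolt head 51 rect [663.8  63.8] [29.8 46.9] 5.7 mean [0.6632 0.058
[... 880 characters left out ...]
460.3 -69.9] [33.  30.7] 58.3 mean [ 0.4602 -0.0719  0.0454] dir -89.5 zmax 0.0511
side hubfl 280 rect [459.6 -64.7] [68.  49.4] 1.7 mean [ 0.459  -0.0705  0.0124] dir 3.2 zmax 0.0159
side collar 211 rect [469.5  56.9] [53.2 53.7] 41.0 mean [0.47   0.0558 0.0216] dir -87.4 zmax 0.0251
side bolt shank 240 rect [668.8  59.5] [27.8 24.2] 51.7 mean [0.6674 0.0544 0.0497] dir 168.6 zmax 0.0704
side bolt head 110 rect [667.9  56. ] [37.4 35.9] 79.3 mean [0.6674 0.0525 0.0139] dir -2.4 zmax 0.0178
side web 143 rect [559.5  -3.9] [61.7 10.1] 80.4 mean [ 0.5582 -0.0125  0.0433] dir -99.9 zmax 0.0538
side brk 287 rect [576.9  -3.6] [62.7 42.8] 80.0 mean [ 0.5798 -0.0077  0.0082] dir -106.5 zmax 0.0118
```

Request:
{"api": "servo_tool", "payload": {"moves": "0 0 0 0 0 0.25 -1;0 0 0 0 0 0.25 -1;0 0 0 0 0 0.25 -1;0 0 0 0 0 0.25 -1;0 0 0 0 0 0.25 -1;0 0 0 0 0 0.25 -1;0 0 0 0 0 0.25 -1;0 0 0 0 0 0.25 -1;0 0 0 0 0 0.25 -1;0 0 0 0 0 0 -1"}}

```text
time_s: 0.93
tool_pos: [0.2143, 0.6094, 0.2255]
tool_rot: [-179.7, 0.7, 95.6]
force: [0.9, -0.2, -1.0]
grip_width: 0.0869
```

```bash
cat > go.py <<'E'
# usage: go(x,y,z,yaw): prints tool-frame shift & turn still to go
import sys,numpy as np
from scipy.spatial.transform import Rotation as R
from cell import env
def go(x,y,z,yaw):
    o=env.get_obs();r=R.from_euler("xyz",o["tool_rot"],degrees=True)
    d=np.array([x,y,z])-o["tool_pos"];t=R.from_euler("xyz",[180,0,yaw],degrees=True)
    print("t",round(o["time_s"],2),"pos",o["tool_pos"].round(4),"rot",o["tool_rot"].round(2),"w",round(o["grip_width"],4),"F",o["force"].round(1))
    print("shift now-axes",r.inv().apply(d).round(4)," target-axes",t.inv().apply(d).round(4)," turn/0.5",((r.inv()*t).as_rotvec()/.5).round(3))
if len(sys.argv)>1: go(*map(float,sys.argv[1:5]))
E
python3 go.py .45 .3 .23 94.7; python3 go.py .51 -.2745 .2 94.7
```

```text
t 0.93 pos [0.2143 0.6094 0.2255] rot [-179.69    0.72   95.65] w 0.0869 F [ 0.9 -0.2 -1. ]
shift now-axes [-0.3312  0.2041 -0.0014]  target-axes [-0.3277  0.2095 -0.0045]  turn/0.5 [-0.011  0.025  0.033]
t 0.93 pos [0.2143 0.6094 0.2255] rot [-179.69    0.72   95.65] w 0.0869 F [ 0.9 -0.2 -1. ]
shift now-axes [-0.9084  0.2074  0.0358]  target-axes [-0.9052  0.2222  0.0255]  turn/0.5 [-0.011  0.025  0.033]
```

Request:
{"api": "servo_tool", "payload": {"moves": "-0.034 0.022 -0.001 0 0.01 0.03 -1;-0.034 0.022 -0.001 0 0 0 -1;-0.034 0.022 -0.001 0 0 0 -1;-0.034 0.022 -0.001 0 0 0 -1;-0.034 0.022 -0.001 0 0 0 -1;-0.034 0.022 -0.001 0 0 0 -1;-0.034 0.022 -0.001 0 0 0 -1;-0.034 0.022 -0.001 0 0 0 -1;-0.034 0.022 -0.001 0 0 0 -1;-0.034 0.022 -0.001 0 0 0 -1;-0.039 0 -0.001 0 0 0 -1;-0.039 0 -0.001 0 0 0 -1;-0.039 0 -0.001 0 0 0 -1;-0.039 0 -0.001 0 0 0 -1;-0.039 0 -0.001 0 0 0 -1;-0.039 0 -0.001 0 0 0 -1;-0.039 0 -0.001 0 0 0 -1;-0.039 0 -0.001 0 0 0 -1;-0.039 0 -0.001 0 0 0 -1;-0.039 0 -0.001 0 0 0 -1"}}

```text
time_s: 2.6
tool_pos: [0.5305, -0.1115, 0.2431]
tool_rot: [-179.3, 0.4, 100.5]
force: [1.1, 0.4, -0.3]
grip_width: 0.087
```

```bash
python3 go.py .51 -.2745 .2 94.7
```

```text
t 2.6 pos [ 0.5305 -0.1115  0.2431] rot [-179.31    0.39  100.52] w 0.087 F [ 1.1  0.4 -0.3]
shift now-axes [-0.1562 -0.0494  0.0447]  target-axes [-0.1607 -0.0338  0.0431]  turn/0.5 [-0.023  0.015  0.203]
```

Request:
{"api": "servo_tool", "payload": {"moves": "0 0 0 -0.02 0.015 0.2 -1;-0.038 -0.008 0 0 0 0.01 -1;-0.038 -0.008 0.01 0 0 0.01 -1;-0.038 -0.008 0.01 0 0 0.01 -1;-0.038 -0.008 0.01 0 0 0.01 -1;0 0 0.01 0 0 0 -1;0 0 0 0 0 0 -1"}}

```text
time_s: 3.18
tool_pos: [0.508, -0.2774, 0.2025]
tool_rot: [180.0, 0.4, 94.1]
force: [1.0, 1.1, -0.0]
grip_width: 0.0871
```

```bash
python3 go.py .51 -.2745 .113 94.7
```

```text
t 3.18 pos [ 0.508  -0.2774  0.2025] rot [179.95   0.37  94.06] w 0.0871 F [ 1.   1.1 -0. ]
shift now-axes [0.0033 0.0021 0.0895]  target-axes [0.0027 0.0022 0.0895]  turn/0.5 [ 0.002  0.013 -0.022]
```

Request:
{"api": "servo_tool", "payload": {"moves": "0.002 0.002 0.03 0 0.013 -0.02 -1;0 0 0.03 0 0 0 -1;0 0 0.015 0 0 0 -1;0 0 0.008 0 0 0 -1;0 0 0 0 0 0 -1"}}

```text
time_s: 3.6
tool_pos: [0.5114, -0.2743, 0.1181]
tool_rot: [179.8, -0.0, 95.4]
force: [0.1, 0.0, 0.3]
grip_width: 0.0871
```

```bash
python3 go.py .51 -.2745 .113 94.7
```

```text
t 3.6 pos [ 0.5114 -0.2743  0.1181] rot [ 1.7983e+02 -2.0000e-02  9.5380e+01] w 0.0871 F [0.1 0.  0.3]
shift now-axes [-0.0001 -0.0014  0.0051]  target-axes [-0.0001 -0.0014  0.0051]  turn/0.5 [ 0.006 -0.001  0.024]
```

Request:
{"api": "servo_tool", "payload": {"moves": "0 -0.001 0.005 0.006 0 0.024 1;0 0 -0.0005 0 0 0 1;0 0 -0.0005 0 0 0 1;0 0 -0.0005 0 0 0 1;0 0 -0.0005 0 0 0 1;0 0 -0.0005 0 0 0 1", "squeeze": 20}}

```text
time_s: 4.1
tool_pos: [0.5139, -0.2731, 0.12]
tool_rot: [179.7, 0.1, 95.0]
force: [0.3, -0.2, -0.7]
grip_width: 0.0547
```

```bash
python3 go.py .51 -.2745 .113 94.7
```

```text
t 4.1 pos [ 0.5139 -0.2731  0.12  ] rot [1.7965e+02 6.0000e-02 9.5010e+01] w 0.0547 F [ 0.3 -0.2 -0.7]
shift now-axes [-0.001  -0.0041  0.007 ]  target-axes [-0.0011 -0.004   0.007 ]  turn/0.5 [0.012 0.002 0.011]
```

Request:
{"api": "servo_tool", "payload": {"moves": "0.001 -0.004 0.007 0.012 0 0.01 1;0 0 0 0 0 0 1;0 0 0 0 0 0 1;0 0 0 0 0 0 1;0 0 0 0 0 0 1;0 0 0 0 0 0 1;0 0 0 0 0 0 1;0 0 0 0 0 0 1;0 0 0 0 0 0 1;0 0 0 0 0 0 1"}}

```text
time_s: 4.93
tool_pos: [0.5099, -0.2729, 0.1133]
tool_rot: [179.9, 0.1, 94.7]
force: [0.2, -0.4, 0.3]
grip_width: 0.011
```

```bash
python3 go.py .51 -.2745 .113 94.7
```

```text
t 4.93 pos [ 0.5099 -0.2729  0.1133] rot [1.7994e+02 8.0000e-02 9.4680e+01] w 0.011 F [ 0.2 -0.4  0.3]
shift now-axes [-0.0017  0.      0.0003]  target-axes [-0.0017  0.      0.0003]  turn/0.5 [ 0.002  0.003 -0.001]
```

Request:
{"api": "servo_tool", "payload": {"moves": "0 0.005 -0.009 0 0 0 1;0 0.006 -0.008 0 0 0 1;0 0.007 -0.007 0 0 0 1;0 0.008 -0.006 0 0 0 1;0 0.009 -0.0045 0 0 0 1;0 0.01 -0.003 0 0 0 1"}}

```text
time_s: 5.43
tool_pos: [0.5487, -0.2696, 0.1487]
tool_rot: [-179.0, -0.1, 94.5]
force: [-6.2, -0.5, -0.6]
grip_width: 0.0113
```

```bash
python3 go.py .51 -.2745 .113 94.7
```

```text
t 5.43 pos [ 0.5487 -0.2696  0.1487] rot [-1.7897e+02 -1.2000e-01  9.4460e+01] w 0.0113 F [-6.2 -0.5 -0.6]
shift now-axes [-0.0019 -0.0383  0.0363]  target-axes [-0.0017 -0.039   0.0357]  turn/0.5 [-0.036 -0.004 -0.008]
```

Request:
{"api": "servo_tool", "payload": {"moves": "0 0.01 -0.0026 -0.03 0 0 1;0 0.01 -0.001 0 0 0 1;0 0.01 0 0 0 0 1;0 0.01 0.002 0 0 0 1;0 0.0095 0.0035 0 0 0 1;0 0.009 0.005 0 0 0 1;0 0.008 0.006 0 0 0 1;0 0.007 0.007 0 0 0 1"}}

```text
time_s: 6.1
tool_pos: [0.6231, -0.2634, 0.1285]
tool_rot: [-179.0, -0.4, 94.5]
force: [-7.4, -0.0, -3.8]
grip_width: 0.0108
```

```bash
python3 go.py .51 -.2745 .113 94.7
```

```text
t 6.1 pos [ 0.6231 -0.2634  0.1285] rot [-178.99   -0.37   94.46] w 0.0108 F [-7.4 -0.  -3.8]
shift now-axes [-0.0024 -0.1134  0.0175]  target-axes [-0.0018 -0.1137  0.0155]  turn/0.5 [-0.035 -0.013 -0.008]
```

Request:
{"api": "servo_tool", "payload": {"moves": "0 0.005 0.007 -0.03 0 0 1;0 0.002 0.004 0 0 0 1;0 0 0 0 0 0 1;0 0 0 0 0 0 0.2;0 0 0 0 0 0 0.2;0 0 0 0 0 0 0.2;0 0 0 0 0 0 0.2;0 0 0 0 0 0 0.2;0 0 0 0 0 0 0.2;0 0 -0.03 0 0 0 0.2;0 0 -0.04 0 0 0 0.2;0 0 -0.02 0 0 0 0.2"}}

```text
time_s: 7.1
tool_pos: [0.6374, -0.2586, 0.2085]
tool_rot: [-179.9, -0.6, 94.8]
force: [0.7, -0.9, 0.5]
grip_width: 0.0346
```

```bash
python3 go.py .461 -.070 .2 4.7;  python3 - <<'E'
from cell import env
import cv2
from h import *
c=env.read_camera("side");cv2.imwrite("pics/side1.png",c["img"][:,:,::-1])
c=env.read_camera("top");W=cloud(c).reshape(-1,3)
k=(abs(W[:,0]-.63)<.03)&(abs(W[:,1]+.26)<.08)&(W[:,2]>.105)&(W[:,2]<.14);print(k.sum(),W[k].mean(0) if k.sum() else 0)
E
```

```text
t 7.1 pos [ 0.6374 -0.2586  0.2085] rot [-179.85   -0.61   94.81] w 0.0346 F [ 0.7 -0.9  0.5]
shift now-axes [ 0.2026 -0.1599  0.011 ]  target-axes [-0.1603 -0.2024  0.0085]  turn/0.5 [-0.021 -0.013  3.146]
104 [ 0.62706359 -0.2375827   0.1284991 ]
```

View pics/side1.png

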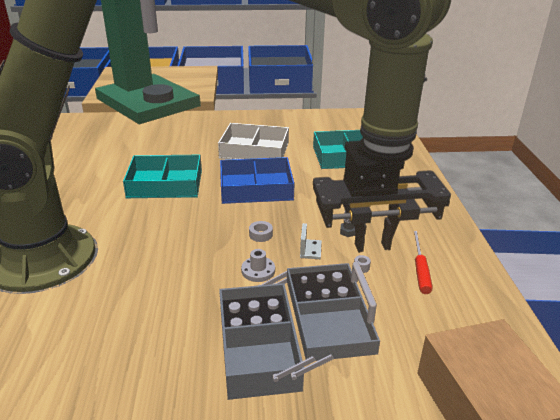

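The tray stands open (bar at about (625,-240) mm, free of the fingers, box compartment at about (260,340) px). Now the hub.

Request:
{"api": "servo_tool", "payload": {"moves": "0.02 -0.015 0 -0.02 -0.01 0.25 -0.2;0 0 0 0 0 0.25 -0.2;0 0 0 0 0 0.25 -0.2;0 0 0 0 0 0.25 -0.2;0 0 0 0 0 0.25 -0.2;0 0 0 0 0 0.25 -0.2;0 0 0 0 0 0.25 -0.2;0 0 0 0 0 0.25 -0.2;0 0 0 0 0 0.25 -0.2;0 0 0 0 0 0.25 -0.2;0 0 0 0 0 0.25 -0.2;0 0 0 0 0 0.25 -0.2;0 0 0 0 0 0.15 -0.2;0 0 0 0 0 0 -0.2"}}

```text
time_s: 8.37
tool_pos: [0.6193, -0.2347, 0.1967]
tool_rot: [-179.4, -0.3, 3.9]
force: [-0.9, -0.3, -0.3]
grip_width: 0.052
```

```bash
python3 go.py .461 -.070 .15 4.7
```

```text
t 8.37 pos [ 0.6193 -0.2347  0.1967] rot [-179.39   -0.29    3.87] w 0.052 F [-0.9 -0.3 -0.3]
shift now-axes [-0.1471 -0.1745  0.0478]  target-axes [-0.1443 -0.1771  0.0467]  turn/0.5 [-0.021 -0.01  -0.029]
```

Request:
{"api": "servo_tool", "payload": {"moves": "-0.024 -0.03 0 -0.02 -0.01 -0.03 -0.2;-0.024 -0.03 0 0 0 0 -0.2;-0.024 -0.03 0 0 0 0 -0.2;-0.024 -0.03 0 0 0 0 -0.2;-0.024 -0.03 0.01 0 0 0 -0.2;-0.024 -0.03 0.015 0 0 0 -0.2;0 0 0.02 0 0 0 -0.2;0 0 0 0 0 0 -0.2"}}

```text
time_s: 9.03
tool_pos: [0.4549, -0.0647, 0.1447]
tool_rot: [-178.9, -0.3, 5.6]
force: [0.3, 0.4, 0.5]
grip_width: 0.0519
```

```bash
python3 go.py .4605 -.070 .027 4.7
```

```text
t 9.03 pos [ 0.4549 -0.0647  0.1447] rot [-178.86   -0.31    5.65] w 0.0519 F [0.3 0.4 0.5]
shift now-axes [0.0044 0.0082 0.1176]  target-axes [0.0052 0.0058 0.1177]  turn/0.5 [-0.04  -0.01   0.033]
```

Request:
{"api": "servo_tool", "payload": {"moves": "0.005 0.006 0.02 -0.04 -0.01 0.033 -0.2;0 0 0.03 0 0 0 -0.2;0 0 0.02 0 0 0 -0.2;0 0 0 0 0 0 -0.2"}}

```text
time_s: 9.37
tool_pos: [0.4626, -0.0609, 0.0754]
tool_rot: [-178.4, -1.1, 5.6]
force: [-1.2, 0.2, 0.1]
grip_width: 0.0525
```

```bash
python3 go.py .4605 -.070 .028 4.7
```

```text
t 9.37 pos [ 0.4626 -0.0609  0.0754] rot [-178.35   -1.1     5.63] w 0.0525 F [-1.2  0.2  0.1]
shift now-axes [-0.0039  0.0102  0.0471]  target-axes [-0.0028  0.0089  0.0474]  turn/0.5 [-0.058 -0.038  0.033]
```

Request:
{"api": "servo_tool", "payload": {"moves": "-0.003 0.009 0 -0.058 -0.038 0.033 -0.2;0 0 0 0 0 0 -0.2;0 0 0 0 0 0 -0.2"}}

```text
time_s: 9.62
tool_pos: [0.4598, -0.0721, 0.0757]
tool_rot: [179.7, 0.2, 4.7]
force: [0.4, -0.1, 1.1]
grip_width: 0.0521
```

```bash
python3 go.py .4605 -.070 .028 4.7; python3 -c "
from cell import env
print(env.get_obs()['qpos'])"
```

```text
t 9.62 pos [ 0.4598 -0.0721  0.0757] rot [179.69   0.2    4.71] w 0.0521 F [ 0.4 -0.1  1.1]
shift now-axes [ 0.001  -0.0023  0.0477]  target-axes [ 0.0008 -0.002   0.0477]  turn/0.5 [0.011 0.007 0.   ]
[-58.59081758   7.8186882   68.22680117 120.57689402  -8.26064202
  56.89712648 -71.29237147]
```

```bash
sed -i 's/^    print("shift/    print("q",o["qpos"].round(1))\n    print("shift/' go.py
```

Request:
{"api": "servo_tool", "payload": {"moves": "0.001 -0.002 0.02 0.01 0 0 -0.2;0 0 0.015 0 0 0 -0.2;0 0 0.006 0 0 0 -0.2;0 0 0 0 0 0 -0.2"}}

```text
time_s: 9.95
tool_pos: [0.4659, -0.0691, 0.0382]
tool_rot: [-179.9, -0.4, 4.9]
force: [-0.3, -0.1, -0.1]
grip_width: 0.0523
```

```bash
python3 go.py .4605 -.070 .028 4.7
```

```text
t 9.95 pos [ 0.4659 -0.0691  0.0382] rot [-179.89   -0.36    4.94] w 0.0523 F [-0.3 -0.1 -0.1]
q [-53.1  14.3  64.2 121.9 -16.5  52.7 -64.5]
shift now-axes [-0.0055  0.0005  0.0102]  target-axes [-0.0054  0.0005  0.0102]  turn/0.5 [-0.004 -0.013  0.009]
```

Request:
{"api": "servo_tool", "payload": {"moves": "-0.005 0 0.005 0 -0.01 0.01 -0.2;0 0 0.004 0 0 0 -0.2;0 0 0 0 0 0 -0.2"}}

```text
time_s: 10.2
tool_pos: [0.4623, -0.0695, 0.0308]
tool_rot: [-179.8, -0.2, 4.7]
force: [-0.4, -0.4, 0.2]
grip_width: 0.0523
```

```bash
python3 go.py .4605 -.070 .028 4.7
```

```text
t 10.2 pos [ 0.4623 -0.0695  0.0308] rot [-179.84   -0.25    4.66] w 0.0523 F [-0.4 -0.4  0.2]
q [-52.5  14.9  63.8 122.5 -17.3  51.9 -64. ]
shift now-axes [-0.0018  0.0003  0.0028]  target-axes [-0.0018  0.0003  0.0028]  turn/0.5 [-0.005 -0.009 -0.001]
```

Request:
{"api": "servo_tool", "payload": {"moves": "-0.002 0 0.002 0 -0.009 0 1;0 0 0 0 0 0 1;0 0 0 0 0 0 1;0 0 0 0 0 0 1;0 0 0 0 0 0 1;0 0 0 0 0 0 1;0 0 0 0 0 0 1;0 0 0 0 0 0 1", "squeeze": 40}}

```text
time_s: 10.87
tool_pos: [0.461, -0.0694, 0.0299]
tool_rot: [-179.8, -0.1, 4.7]
force: [-0.1, 0.5, -0.7]
grip_width: 0.0302
```

```bash
python3 go.py .4605 -.070 .13 4.7
```

```text
t 10.87 pos [ 0.461  -0.0694  0.0299] rot [-1.7979e+02 -1.0000e-01  4.6900e+00] w 0.0302 F [-0.1  0.5 -0.7]
q [-52.4  15.   63.8 122.6 -17.4  51.9 -63.9]
shift now-axes [-0.0003  0.0002 -0.1001]  target-axes [-0.0005  0.0006 -0.1001]  turn/0.5 [-0.007 -0.004 -0.   ]
```

Request:
{"api": "servo_tool", "payload": {"moves": "0 0 -0.02 0 0 0 1;0 0 -0.035 0 0 0 1;0 0 -0.035 0 0 0 1;0 0 -0.02 0 0 0 1;0 0 0 0 0 0 1"}}

```text
time_s: 11.28
tool_pos: [0.4547, -0.0709, 0.1384]
tool_rot: [179.9, 0.8, 4.5]
force: [1.0, 0.8, -5.5]
grip_width: 0.0305
```

```bash
python3 go.py .4586 -.3248 .14 4.7
```

```text
t 11.28 pos [ 0.4547 -0.0709  0.1384] rot [179.92   0.78   4.52] w 0.0305 F [ 1.   0.8 -5.5]
q [-62.5  -4.6  66.9 117.1   4.8  65.5 -83.2]
shift now-axes [-0.0161  0.2534 -0.0011]  target-axes [-0.0169  0.2533 -0.0016]  turn/0.5 [ 0.003  0.027 -0.006]
```

Request:
{"api": "servo_tool", "payload": {"moves": "0 0.03 0 0 0.027 0 1;-0.001 0.036 -0.001 0 0 0 1;-0.003 0.036 -0.001 0 0 0 1;-0.003 0.036 -0.001 0 0 0 1;-0.003 0.036 -0.001 0 0 0 1;-0.003 0.036 -0.001 0 0 0 1;-0.003 0.03 0 0 0 0 1;0 0.005 0 0 0 0 1;0 0 0 0 0 0 1"}}

```text
time_s: 12.03
tool_pos: [0.4526, -0.3191, 0.1232]
tool_rot: [-179.3, 0.8, 5.3]
force: [0.5, 1.3, -6.5]
grip_width: 0.0308
```

```bash
python3 go.py .4586 -.3248 .14 4.7
```

```text
t 12.03 pos [ 0.4526 -0.3191  0.1232] rot [-179.35    0.81    5.32] w 0.0308 F [ 0.5  1.3 -6.5]
q [-21.4  21.9  64.8 105.6 -21.3  67.3 -34. ]
shift now-axes [ 0.0052  0.006  -0.017 ]  target-axes [ 0.0055  0.0061 -0.0168]  turn/0.5 [-0.023  0.028  0.022]
```

Request:
{"api": "servo_tool", "payload": {"moves": "0.005 0.006 0 -0.023 0.028 0.022 1;0 0 0.01 0 0 0 1;0 0 0.01 0 0 0 1;0 0 0 0 0 0 1"}}

```text
time_s: 12.37
tool_pos: [0.4566, -0.3211, 0.0962]
tool_rot: [-179.8, 0.3, 4.7]
force: [-1.3, -0.0, -5.4]
grip_width: 0.0306
```

```bash
python3 go.py .4586 -.3248 .034 4.7; python3 - <<'E'
from cell import env
import cv2
c=env.read_camera("side");cv2.imwrite("pics/side2.png",cv2.resize(c["img"][200:410,170:420,::-1],None,fx=2.6,fy=2.6))
E
```

```text
t 12.37 pos [ 0.4566 -0.3211  0.0962] rot [-179.82    0.27    4.71] w 0.0306 F [-1.3 -0.  -5.4]
q [-19.8  23.9  63.1 107.  -23.6  64.  -33.1]
shift now-axes [0.002  0.004  0.0621]  target-axes [0.0017 0.0038 0.0622]  turn/0.5 [-0.006  0.009  0.   ]
```

View pics/side2.png

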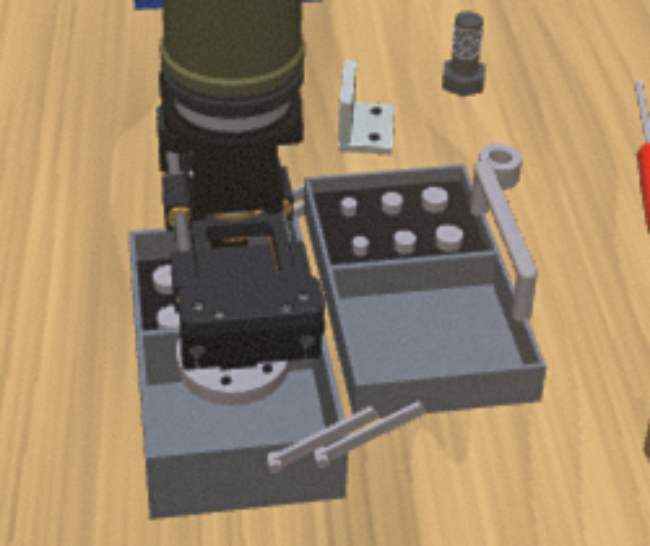

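The hub hangs over the empty half of the compartment, with its flange at about (230,370) in the crop. I lower it.

Request:
{"api": "servo_tool", "payload": {"moves": "0.002 0.004 0.015 0 0.009 0 1;0 0.002 0.02 0 0 0 1;0 0 0.012 0 0 0 1;0 0 0.004 0 0 0 1;0 0 0 0 0 0 1"}}

```text
time_s: 12.83
tool_pos: [0.4634, -0.3206, 0.0442]
tool_rot: [-179.6, -0.2, 5.3]
force: [-0.5, -0.3, -4.8]
grip_width: 0.0307
```

```bash
python3 go.py .4586 -.3248 .034 4.7
```

```text
t 12.83 pos [ 0.4634 -0.3206  0.0442] rot [-179.61   -0.24    5.32] w 0.0307 F [-0.5 -0.3 -4.8]
q [-15.8  28.2  58.7 108.7 -28.6  59.2 -29.4]
shift now-axes [-0.0053  0.0038  0.0101]  target-axes [-0.0052  0.0038  0.0102]  turn/0.5 [-0.014 -0.008  0.022]
```

Request:
{"api": "servo_tool", "payload": {"moves": "-0.005 0.004 0.004 -0.014 -0.008 0.02 1;0 0 0.003 0 0 0 1;0 0 0.002 0 0 0 1;0 0 0 0 0 0 1"}}

```text
time_s: 13.17
tool_pos: [0.46, -0.3251, 0.0364]
tool_rot: [179.9, -0.1, 4.8]
force: [0.0, 0.0, -5.1]
grip_width: 0.0303
```

```bash
python3 go.py .4586 -.3248 .034 4.7
```

```text
t 13.17 pos [ 0.46   -0.3251  0.0364] rot [ 1.7991e+02 -1.3000e-01  4.7900e+00] w 0.0303 F [ 0.   0.  -5.1]
q [-15.4  28.8  58.6 109.3 -29.   58.1 -29.2]
shift now-axes [-0.0013 -0.0004  0.0024]  target-axes [-0.0013 -0.0004  0.0024]  turn/0.5 [ 0.003 -0.005  0.003]
```

Request:
{"api": "servo_tool", "payload": {"moves": "-0.001 0 0.002 0 0 0 1;0 0 0.001 0 0 0 1;0 0 0.001 0 0 0 1"}}

```text
time_s: 13.42
tool_pos: [0.4596, -0.3258, 0.0339]
tool_rot: [179.9, -0.2, 4.8]
force: [-3.4, 3.2, 9.0]
grip_width: 0.0303
```

Request:
{"api": "servo_tool", "payload": {"moves": "0 0 0 0 0 0 -0.1;0 0 0 0 0 0 -0.1;0 0 0 0 0 0 -0.1;0 0 0 0 0 0 -0.1;0 0 0 0 0 0 -0.1;0 0 -0.02 0 0 0 -0.1;0 0 -0.03 0 0 0 -0.1;0 0 -0.04 0 0 0 -0.1;0 0 -0.04 0 0 0 -0.1;0 0 -0.04 0 0 0 -0.1;0 0 0 0 0 0 -0.1"}}

```text
time_s: 14.33
tool_pos: [0.4592, -0.3279, 0.212]
tool_rot: [179.6, -0.3, 4.6]
force: [0.5, -0.5, 0.8]
grip_width: 0.0478
```

```bash
python3 go.py .628 -.2645 .2 94.7; python3 - <<'E'
from cell import env
import cv2
from h import *
c=env.read_camera("side");cv2.imwrite("pics/side3.png",cv2.resize(c["img"][200:410,170:420,::-1],None,fx=2.6,fy=2.6))
for n in("side","top"):
    c=env.read_camera(n);W=cloud(c).reshape(-1,3)
    k=(abs(W[:,0]-.60)<.08)&(abs(W[:,1]+.26)<.08)&(W[:,2]>.112)&(W[:,2]<.14);P=W[k]
    if k.sum()>5: print(n,"bar",k.sum(),P.mean(0),cv2.minAreaRect(P[:,:2].astype(np.float32)*1000),P[:,2].max())
    k=(abs(W[:,0]-.46)<.04)&(abs(W[:,1]+.325)<.05)&(W[:,2]>.045)&(W[:,2]<.06);P=W[k]
    if k.sum()>5: print(n,"hub",k.sum(),cv2.minAreaRect(P[:,:2].astype(np.float32)*1000),P[:,2].max())
E
```

```text
t 14.33 pos [ 0.4592 -0.3279  0.212 ] rot [179.64  -0.28   4.6 ] w 0.0478 F [ 0.5 -0.5  0.8]
q [-24.8  15.5  67.7  99.5 -14.8  74.5 -39.4]
shift now-axes [ 0.1733 -0.0498  0.0126]  target-axes [0.0494 0.1734 0.012 ]  turn/0.5 [ 1.800e-02  2.000e-03 -3.145e+00]
side bar 411 [ 0.62880602 -0.27326044  0.12815499] ((629.3967895507812, -265.25433349609375), (12.086784362792969, 109.0572738647461), 4.926092624664307) 0.13404337320804383
side hub 385 ((460.41058349609375, -324.82342529296875), (73.85220336914062, 102.57270050048828), 2.944089651107788) 0.0577439750589166
top bar 172 [ 0.62914169 -0.26308425  0.12944309] ((630.244140625, -264.96240234375), (12.48644733428955, 110.84332275390625), 4.529928207397461) 0.13785584898702807
top hub 14 ((451.943115234375, -277.58367919921875), (58.8547248840332, 4.1544084548950195), 0.4756281077861786) 0.052642880703681394
```

View pics/side3.png

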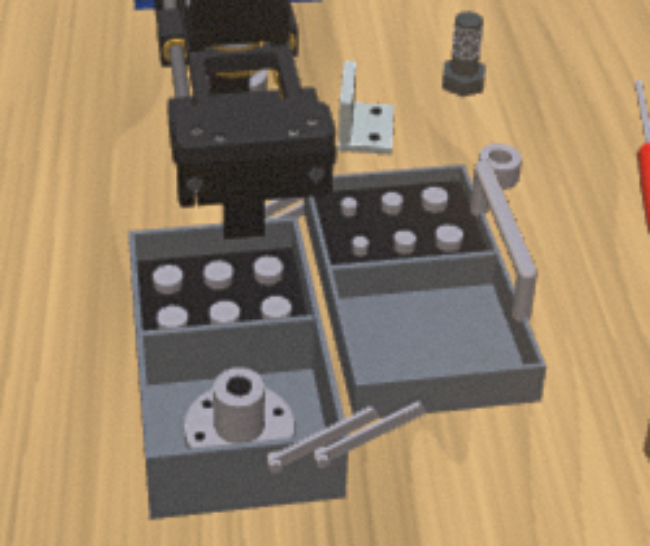

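The hub stands flange-down in the empty half (boss at about (240,400) in the crop). Now I turn back and grip the bar, which is at (630,-265) mm.

Request:
{"api": "servo_tool", "payload": {"moves": "0.02 0 0 0.018 0 -0.25 -0.1;0.02 0 0 0 0 -0.25 -0.1;0.02 0.01 0 0 0 -0.25 -0.1;0.02 0.01 0 0 0 -0.25 -0.1;0.01 0.02 0 0 0 -0.25 -0.1;0 0.02 0 0 0 -0.25 -0.1;0 0.02 0 0 0 -0.25 -0.1;0 0.02 0 0 0 -0.25 -0.1;0 0 0 0 0 -0.25 -0.1;0 0 0 0 0 -0.25 -0.1;0 0 0 0 0 -0.25 -0.1;0 0 0 0 0 -0.25 -0.1;0 0 0 0 0 -0.15 -0.1;0 0 0 0 0 0 -0.1"}}

```text
time_s: 15.65
tool_pos: [0.5979, -0.3648, 0.1574]
tool_rot: [-177.2, -2.7, 95.3]
force: [0.3, 0.7, -0.7]
grip_width: 0.0482
```

```bash
python3 go.py .6297 -.265 .16 94.7
```

```text
t 15.65 pos [ 0.5979 -0.3648  0.1574] rot [-177.19   -2.72   95.28] w 0.0482 F [ 0.3  0.7 -0.7]
q [  3.9  33.9  38.6  77.6 -20.8  79.6  48.2]
shift now-axes [ 0.0964  0.0409 -0.    ]  target-axes [ 0.0968  0.0398 -0.0026]  turn/0.5 [-0.099 -0.095  0.023]
```

Request:
{"api": "servo_tool", "payload": {"moves": "0 0 -0.01 -0.1 -0.095 0.023 -0.1;0.03 0.013 0 0 0 0 -0.1;0.03 0.013 0 0 0 0 -0.1;0.03 0.012 0 0 0 0 -0.1;0.005 0 0 0 0 0 -0.1;0 0 0 0 0 0 -0.1"}}

```text
time_s: 16.15
tool_pos: [0.6226, -0.2651, 0.1519]
tool_rot: [-179.0, -0.3, 93.3]
force: [-0.7, -1.1, 0.3]
grip_width: 0.0477
```

```bash
python3 go.py .6297 -.265 .118 94.7
```

```text
t 16.15 pos [ 0.6226 -0.2651  0.1519] rot [-178.99   -0.34   93.35] w 0.0477 F [-0.7 -1.1  0.3]
q [ -7.5  28.9  39.1  85.  -18.3  73.7  36.9]
shift now-axes [-0.0005  0.0077  0.0338]  target-axes [-0.0004  0.0071  0.0339]  turn/0.5 [-0.035 -0.012 -0.047]
```

Request:
{"api": "servo_tool", "payload": {"moves": "0 0.007 0 -0.035 -0.012 -0.047 -0.1;0 0.001 0.015 0 0 0 -0.1;0 0 0.012 0 0 0 -0.1;0 0 0.005 0 0 0 -0.1;0 0 0 0 0 0 -0.1"}}

```text
time_s: 16.57
tool_pos: [0.6294, -0.2672, 0.1142]
tool_rot: [-179.9, 0.0, 94.6]
force: [0.0, -0.4, -0.2]
grip_width: 0.0482
```

```bash
python3 go.py .6297 -.265 .118 94.7
```

```text
t 16.57 pos [ 0.6294 -0.2672  0.1142] rot [-1.799e+02  4.000e-02  9.456e+01] w 0.0482 F [ 0.  -0.4 -0.2]
q [ -6.8  30.7  38.   87.  -19.6  69.2  38.9]
shift now-axes [ 0.0022  0.0005 -0.0038]  target-axes [ 0.0022  0.0005 -0.0038]  turn/0.5 [-0.004  0.001 -0.005]
```

Request:
{"api": "servo_tool", "payload": {"moves": "0.002 0 -0.003 0 0 0 1;0 0 0 0 0 0 1;0 0 0 0 0 0 1;0 0 0 0 0 0 1;0 0 0 0 0 0 1;0 0 0 0 0 0 1;0 0 0 0 0 0 1;0 0 0 0 0 0 1;0 0 0 0 0 0 1", "squeeze": 20}}

```text
time_s: 17.32
tool_pos: [0.6303, -0.2687, 0.1193]
tool_rot: [179.8, 0.2, 94.4]
force: [1.7, -1.4, -3.1]
grip_width: 0.011
```

```bash
python3 go.py .6297 -.265 .118 94.7
```

```text
t 17.32 pos [ 0.6303 -0.2687  0.1193] rot [179.83   0.24  94.36] w 0.011 F [ 1.7 -1.4 -3.1]
q [ -6.9  30.4  38.2  86.8 -19.4  69.3  38.7]
shift now-axes [ 0.0037 -0.0003  0.0013]  target-axes [ 0.0037 -0.0003  0.0013]  turn/0.5 [ 0.006  0.008 -0.012]
```

Request:
{"api": "servo_tool", "payload": {"moves": "0 -0.006 -0.0085 0 0 0 1;0 -0.007 -0.0075 0 0 0 1;0 -0.008 -0.0065 0 0 0 1;0 -0.009 -0.005 0 0 0 1;0 -0.0095 -0.0035 0 0 0 1;0 -0.01 -0.002 0 0 0 1;0 -0.01 -0.001 0 0 0 1;0 -0.01 0.001 0 0 0 1"}}

```text
time_s: 17.98
tool_pos: [0.5702, -0.2738, 0.1528]
tool_rot: [178.7, 0.9, 94.7]
force: [4.1, 0.6, 4.4]
grip_width: 0.0108
```

```bash
python3 go.py .51 -.2745 .113 94.7
```

```text
t 17.98 pos [ 0.5702 -0.2738  0.1528] rot [178.66   0.87  94.71] w 0.0108 F [4.1 0.6 4.4]
q [ -9.5  21.3  40.8  94.5 -14.8  68.2  39.3]
shift now-axes [ 0.0049 -0.0609  0.0384]  target-axes [ 0.0043 -0.06    0.0398]  turn/0.5 [0.047 0.03  0.001]
```

Request:
{"api": "servo_tool", "payload": {"moves": "0 -0.01 0.001 0.047 0.03 0 1;0 -0.01 0.0025 0 0 0 1;0 -0.0095 0.004 0 0 0 1;0 -0.0085 0.005 0 0 0 1;0 -0.008 0.0065 0 0 0 1;0 -0.007 0.0075 0 0 0 1;0 -0.0055 0.008 0 0 0 1;0 -0.003 0.005 0 0 0 1"}}

```text
time_s: 18.65
tool_pos: [0.5103, -0.2788, 0.113]
tool_rot: [179.1, 0.2, 94.8]
force: [9.1, 0.7, 20.7]
grip_width: 0.0111
```

```bash
python3 go.py .51 -.2745 .113 94.7
```

```text
t 18.65 pos [ 0.5103 -0.2788  0.113 ] rot [179.06   0.2   94.81] w 0.0111 F [ 9.1  0.7 20.7]
q [ -9.2  17.5  41.6 103.5 -13.4  62.9  41.9]
shift now-axes [0.0043 0.0001 0.    ]  target-axes [0.0043 0.0001 0.    ]  turn/0.5 [0.033 0.007 0.004]
```

Request:
{"api": "servo_tool", "payload": {"moves": "0 0 0 0 0 0 -0.1;0 0 0 0 0 0 -0.1;0 0 0 0 0 0 -0.1;0 0 0 0 0 0 -0.1;0 0 0 0 0 0 -0.1;0 0 0 0 0 0 -0.1;0 0 -0.03 0 0 0 -0.1;0 0 -0.04 0 0 0 -0.1;0 0 -0.02 0.03 0 0 -0.1;0 0 0 0 0 0 -0.1"}}

```text
time_s: 19.48
tool_pos: [0.4995, -0.278, 0.201]
tool_rot: [-179.0, -0.2, 94.6]
force: [1.4, -0.7, 1.1]
grip_width: 0.0478
```

```bash
python3 go.py .668 .0575 .15 94.7; python3 - <<'E'
from cell import env
import cv2
from h import *
c=env.read_camera("side");cv2.imwrite("pics/side4.png",cv2.resize(c["img"][200:410,170:420,::-1],None,fx=2.6,fy=2.6))
W=cloud(c).reshape(-1,3)
k=(abs(W[:,0]-.50)<.03)&(abs(W[:,1]+.27)<.08)&(W[:,2]>.105)&(W[:,2]<.14);P=W[k];print(P.mean(0),P[:,2].max(),cv2.minAreaRect(P[:,:2].astype(np.float32)*1000))
c=env.read_camera("top");cv2.imwrite("pics/top4.png",c["img"][:,:,::-1])
E
```

```text
t 19.48 pos [ 0.4995 -0.278   0.201 ] rot [-178.96   -0.21   94.64] w 0.0478 F [ 1.4 -0.7  1.1]
q [-11.2  12.8  43.3  97.7  -8.6  74.1  38.5]
shift now-axes [0.3205 0.196  0.0487]  target-axes [0.3205 0.1954 0.051 ]  turn/0.5 [-0.036 -0.008 -0.002]
[ 0.50966885 -0.28421042  0.1228669 ] 0.12890777843033419 ((509.5908203125, -275.134033203125), (12.206730842590332, 108.80810546875), 4.988234996795654)
```

View pics/side4.png

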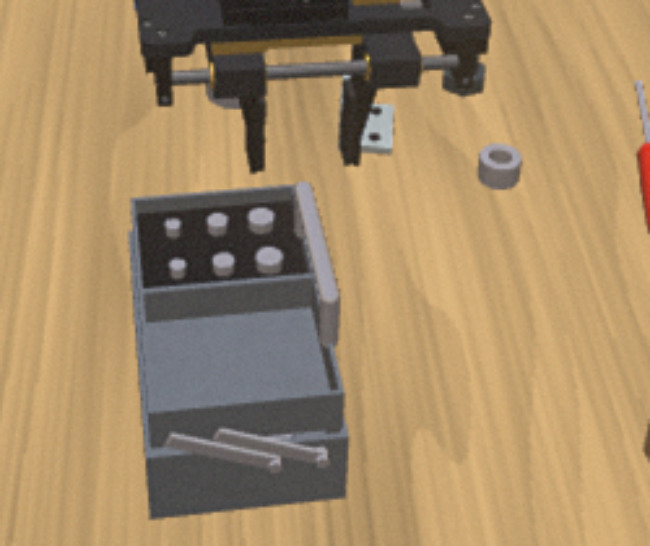

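The tray is fully down again, with the bar back at its first measured place (509.6,-275). Next the bolt.

Request:
{"api": "servo_tool", "payload": {"moves": "0.02 0.012 0 -0.036 -0.008 0 -0.1;0.033 0.02 0 0 0 0 -0.1;0.033 0.02 0 0 0 0 -0.1;0.033 0.02 0 0 0 0 -0.1;0.033 0.02 0 0 0 0 -0.1;0.033 0.02 0 0 0 0 -0.1;0.033 0.02 0 0 0 0 -0.1;0.033 0.02 0 0 0 0 -0.1;0.033 0.02 0 0 0 0 -0.1;0.02 0.012 0 0 0 0 -0.1;0 0 0 0 0 0 -0.1;0 0 0 0 0 0 -0.1"}}

```text
time_s: 20.58
tool_pos: [0.6514, 0.0516, 0.1711]
tool_rot: [-178.0, -0.2, 94.0]
force: [-0.1, -1.0, -0.8]
grip_width: 0.0481
```

```bash
python3 go.py .668 .0575 .11 94.7
```

```text
t 20.58 pos [0.6514 0.0516 0.1711] rot [-177.98   -0.2    93.99] w 0.0481 F [-0.1 -1.  -0.8]
q [-30.9  24.4  32.1  86.4 -13.2  75.1   6.8]
shift now-axes [0.0045 0.0191 0.0605]  target-axes [0.0045 0.017  0.0611]  turn/0.5 [-0.071 -0.007 -0.025]
```

Request:
{"api": "servo_tool", "payload": {"moves": "0.0045 0.017 0 -0.07 -0.007 -0.025 -0.1;0 0 0.02 0 0 0 -0.1;0 0 0.025 0 0 0 -0.1;0 0 0 0 0 0 -0.1;0 0 0 0 0 0 -0.1"}}

```text
time_s: 21.0
tool_pos: [0.664, 0.0511, 0.1187]
tool_rot: [-179.5, 0.2, 94.4]
force: [0.5, -0.5, 0.7]
grip_width: 0.0478
```

```bash
python3 go.py .668 .0575 .04 94.7
```

```text
t 21.0 pos [0.664  0.0511 0.1187] rot [-179.54    0.19   94.42] w 0.0478 F [ 0.5 -0.5  0.7]
q [-30.3  27.1  31.3  89.1 -14.5  68.4   8. ]
shift now-axes [0.0064 0.0051 0.0786]  target-axes [0.0061 0.0045 0.0787]  turn/0.5 [-0.016  0.007 -0.01 ]
```

Request:
{"api": "servo_tool", "payload": {"moves": "0.006 0.004 0.02 -0.016 0.007 -0.01 -0.1;0.001 0 0.025 0 0 0 -0.1;0 0 0.015 0 0 0 -0.1;0 0 0 0 0 0 -0.1;0 0 0 0 0 0 -0.1"}}

```text
time_s: 21.42
tool_pos: [0.6681, 0.0513, 0.0619]
tool_rot: [179.8, 0.1, 94.2]
force: [0.7, 0.1, 0.2]
grip_width: 0.0477
```

```bash
python3 go.py .668 .0575 .04 94.7
```

```text
t 21.42 pos [0.6681 0.0513 0.0619] rot [1.798e+02 7.000e-02 9.422e+01] w 0.0477 F [0.7 0.1 0.2]
q [-29.4  30.2  30.2  91.7 -16.5  62.3   9.2]
shift now-axes [0.0062 0.0003 0.0219]  target-axes [0.0061 0.0004 0.0219]  turn/0.5 [ 0.007  0.002 -0.017]
```

Request:
{"api": "servo_tool", "payload": {"moves": "0.006 0 0.01 0.007 0 -0.017 -0.1;0.002 0 0.01 0 0 0 -0.1;0 0 0 0 0 0 -0.1;0 0 0 0 0 0 -0.1"}}

```text
time_s: 21.75
tool_pos: [0.6699, 0.0587, 0.0451]
tool_rot: [179.7, 0.0, 94.7]
force: [0.3, -0.4, -0.3]
grip_width: 0.0478
```

```bash
python3 go.py .668 .0575 .04 94.7
```

```text
t 21.75 pos [0.6699 0.0587 0.0451] rot [1.7967e+02 5.0000e-02 9.4650e+01] w 0.0478 F [ 0.3 -0.4 -0.3]
q [-29.5  31.4  29.6  92.1 -17.1  60.7   9.4]
shift now-axes [-0.0011 -0.0021  0.0051]  target-axes [-0.0011 -0.002   0.0051]  turn/0.5 [ 0.012  0.002 -0.002]
```

Request:
{"api": "servo_tool", "payload": {"moves": "-0.001 -0.002 0.004 0.012 0 0 -0.1;0 0 0 0 0 0 1;0 0 0 0 0 0 1;0 0 0 0 0 0 1;0 0 0 0 0 0 1;0 0 0 0 0 0 1;0 0 0 0 0 0 1;0 0 0 0 0 0 1", "squeeze": 40}}

```text
time_s: 22.42
tool_pos: [0.6691, 0.0576, 0.0423]
tool_rot: [179.9, 0.0, 94.7]
force: [-0.1, -0.1, -0.3]
grip_width: 0.0233
```

```bash
python3 go.py .668 .0575 .15 94.7
```

```text
t 22.42 pos [0.6691 0.0576 0.0423] rot [1.7989e+02 4.0000e-02 9.4670e+01] w 0.0233 F [-0.1 -0.1 -0.3]
q [-29.4  31.7  29.5  92.1 -17.2  60.7   9.6]
shift now-axes [-1.000e-04 -9.000e-04 -1.077e-01]  target-axes [-0.     -0.0011 -0.1077]  turn/0.5 [ 0.004  0.001 -0.001]
```

Request:
{"api": "servo_tool", "payload": {"moves": "0 0 -0.03 0 0 0 1;0 0 -0.04 0 0 0 1;0 0 -0.04 0 0 0 1;0 0 -0.04 0 0 0 1;0 0 -0.02 0 0 0 1;0 0 0 0 0 0 1"}}

```text
time_s: 22.92
tool_pos: [0.6632, 0.0575, 0.2109]
tool_rot: [-179.1, 0.2, 94.6]
force: [0.4, -0.6, -2.0]
grip_width: 0.0228
```

```bash
python3 go.py .4584 -.3229 .21 94.7
```

```text
t 22.92 pos [0.6632 0.0575 0.2109] rot [-1.7909e+02  1.6000e-01  9.4640e+01] w 0.0228 F [ 0.4 -0.6 -2. ]
q [-31.4  23.6  32.5  82.7 -12.5  78.3   6.3]
shift now-axes [-0.3626 -0.2349  0.0056]  target-axes [-0.3623 -0.2353  0.0009]  turn/0.5 [-0.032  0.006 -0.002]
```

Request:
{"api": "servo_tool", "payload": {"moves": "-0.02 -0.013 -0.002 -0.03 0 0 1;-0.031 -0.02 -0.002 0 0 0 1;-0.031 -0.02 -0.002 0 0 0 1;-0.031 -0.02 -0.002 0 0 0 1;-0.031 -0.02 -0.002 0 0 0 1;-0.031 -0.02 -0.002 0 0 0 1;-0.031 -0.02 -0.001 0 0 0 1;-0.031 -0.02 -0.001 0 0 0 1;-0.031 -0.02 -0.001 0 0 0 1;-0.031 -0.02 -0.001 0 0 0 1;-0.031 -0.02 0 0 0 0 1;-0.02 -0.015 0 0 0 0 1;0 0 0 0 0 0 1;0 0 0 0 0 0 1"}}

```text
time_s: 24.08
tool_pos: [0.4441, -0.3181, 0.201]
tool_rot: [-178.2, -0.5, 95.0]
force: [1.3, 1.1, -3.8]
grip_width: 0.0231
```

```bash
python3 go.py .4584 -.3229 .12 94.7
```

```text
t 24.08 pos [ 0.4441 -0.3181  0.201 ] rot [-178.25   -0.48   95.04] w 0.0231 F [ 1.3  1.1 -3.8]
q [ -9.1   9.9  46.3 100.7  -6.6  74.2  43.9]
shift now-axes [-0.0067  0.0162  0.0805]  target-axes [-0.006   0.0138  0.081 ]  turn/0.5 [-0.061 -0.017  0.012]
```

Request:
{"api": "servo_tool", "payload": {"moves": "-0.006 0.014 0 -0.06 -0.017 0.012 1;0 0 0.02 0 0 0 1;0 0 0.025 0 0 0 1;0 0 0.01 0 0 0 1;0 0 0 0 0 0 1;0 0 0 0 0 0 1"}}

```text
time_s: 24.58
tool_pos: [0.4577, -0.3172, 0.1369]
tool_rot: [-179.6, -0.3, 94.9]
force: [0.9, -0.1, -3.0]
grip_width: 0.0232
```

```bash
python3 go.py .4584 -.3229 .105 94.7
```

```text
t 24.58 pos [ 0.4577 -0.3172  0.1369] rot [-179.6    -0.32   94.88] w 0.0232 F [ 0.9 -0.1 -3. ]
q [ -7.5  14.3  45.3 104.5 -11.   66.3  46.3]
shift now-axes [-0.0059  0.0004  0.0318]  target-axes [-0.0057  0.0002  0.0319]  turn/0.5 [-0.014 -0.011  0.006]
```

Request:
{"api": "servo_tool", "payload": {"moves": "-0.006 0 0.01 -0.014 -0.011 0.006 1;0 0 0.01 0 0 0 1;0 0 0.006 0 0 0 1;0 0 0 0 0 0 1;0 0 0 0 0 0 1"}}

```text
time_s: 25.0
tool_pos: [0.4609, -0.3211, 0.1117]
tool_rot: [179.9, -0.0, 95.0]
force: [-0.1, -0.1, -2.3]
grip_width: 0.0232
```

```bash
python3 go.py .4584 -.3229 .104 94.7
```

```text
t 25.0 pos [ 0.4609 -0.3211  0.1117] rot [ 1.7987e+02 -2.0000e-02  9.4960e+01] w 0.0232 F [-0.1 -0.1 -2.3]
q [ -6.5  16.2  44.8 105.7 -12.8  63.1  48. ]
shift now-axes [-0.0016 -0.0027  0.0077]  target-axes [-0.0016 -0.0026  0.0077]  turn/0.5 [ 0.004 -0.001  0.009]
```

Request:
{"api": "servo_tool", "payload": {"moves": "-0.001 -0.002 0.004 0.004 0 0.009 1;0 0 0.003 0 0 0 1;0 0 0.0015 0 0 0 1;0 0 0.001 0 0 0 1"}}

```text
time_s: 25.33
tool_pos: [0.4601, -0.3225, 0.1032]
tool_rot: [179.9, 0.0, 94.7]
force: [-0.1, -0.0, -1.3]
grip_width: 0.0227
```

Request:
{"api": "servo_tool", "payload": {"moves": "0 0 0.001 0 0 0 1;0 0 0.001 0 0 0 1"}}

```text
time_s: 25.5
tool_pos: [0.4602, -0.3227, 0.1029]
tool_rot: [179.8, -0.0, 94.7]
force: [-3.0, 1.6, 5.9]
grip_width: 0.023
```

Request:
{"api": "servo_tool", "payload": {"moves": "0 0 0 0 0 0 -0.1;0 0 0 0 0 0 -0.1;0 0 0 0 0 0 -0.1;0 0 0 0 0 0 -0.1;0 0 0 0 0 0 -0.1;0 0 0 0 0 0 -0.1;0 0 -0.02 0 0 0 -0.3;0 0 -0.03 0 0 0 -0.4;0 0 -0.04 0 0 0 -0.5;0 0 0 0 0 0 -0.5;0 0 0 0 0 0 -0.5"}}

```text
time_s: 26.42
tool_pos: [0.4605, -0.3233, 0.197]
tool_rot: [179.8, 0.1, 94.7]
force: [-0.2, 0.8, 0.2]
grip_width: 0.0642
```

```bash
python3 go.py .470 .0565 .18 94.7; python3 - <<'E'
from cell import env
import cv2
from h import *
c=env.read_camera("side");cv2.imwrite("pics/side5.png",cv2.resize(c["img"][200:410,170:420,::-1],None,fx=2.6,fy=2.6))
E
```

```text
t 26.42 pos [ 0.4605 -0.3233  0.197 ] rot [1.7978e+02 6.0000e-02 9.4680e+01] w 0.0642 F [-0.2  0.8  0.2]
q [ -8.7  10.9  46.4 100.3  -8.4  72.1  44.4]
shift now-axes [0.3778 0.0404 0.0167]  target-axes [0.3778 0.0406 0.017 ]  turn/0.5 [ 0.008  0.002 -0.001]
```

View pics/side5.png

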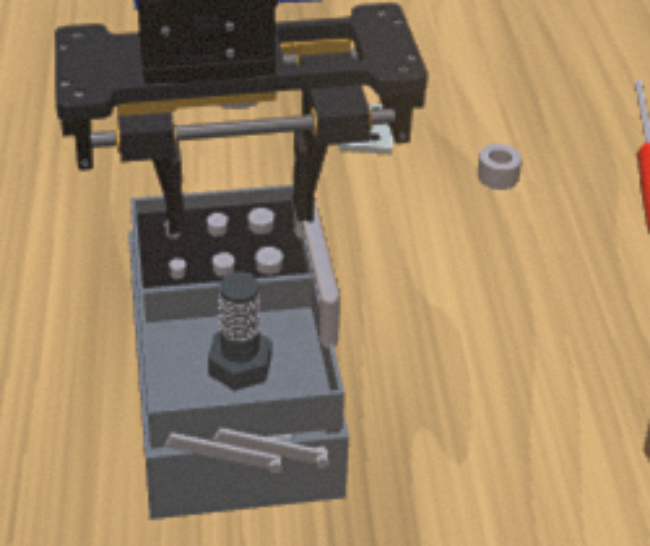

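The bolt stands in the tray's empty half, with its head at about (240,360) in the crop. Next the large collar.

Request:
{"api": "servo_tool", "payload": {"moves": "0.02 0.003 0 0.008 0 0 -0.7;0.036 0.005 0 0 0 0 -0.7;0.036 0.005 -0.001 0 0 0 -0.7;0.036 0.005 -0.001 0 0 0 -0.7;0.036 0.005 -0.001 0 0 0 -0.7;0.036 0.005 -0.001 0 0 0 -0.7;0.036 0.005 -0.001 0 0 0 -0.7;0.036 0.005 -0.001 0 0 0 -0.7;0.036 0.005 -0.001 0 0 0 -0.7;0.036 0.005 -0.001 0 0 0 -0.7;0.03 0.005 -0.001 0 0 0 -0.7;0 0 0 0 0 0 -0.7;0 0 0 0 0 0 -0.7"}}

```text
time_s: 27.55
tool_pos: [0.4798, 0.0675, 0.1936]
tool_rot: [-179.5, 0.4, 94.3]
force: [0.8, -0.8, -0.0]
grip_width: 0.0743
```

```bash
python3 go.py .470 .0565 .18 182.4
```

```text
t 27.55 pos [0.4798 0.0675 0.1936] rot [-179.47    0.41   94.26] w 0.0743 F [ 0.8 -0.8 -0. ]
q [-36.   -0.6  24.6 109.4   0.6  71.7  -7.4]
shift now-axes [-0.0102 -0.0105  0.0138]  target-axes [ 0.0103 -0.0106  0.0136]  turn/0.5 [-2.600e-02 -3.000e-03 -3.077e+00]
```

Request:
{"api": "servo_tool", "payload": {"moves": "0 0 0 -0.026 0 -0.25 -0.7;0 0 0 0 0 -0.25 -0.7;0 0 0 0 0 -0.25 -0.7;0 0 0 0 0 -0.25 -0.7;0 0 0 0 0 -0.25 -0.7;0 0 0 0 0 -0.25 -0.7;0 0 0 0 0 -0.25 -0.7;0 0 0 0 0 -0.25 -0.7;0 0 0 0 0 -0.25 -0.7;0 0 0 0 0 -0.25 -0.7;0 0 0 0 0 -0.25 -0.7;0 0 0 0 0 -0.25 -0.7;0 0 0 0 0 -0.08 -0.7;0 0 0 0 0 0 -0.7"}}

```text
time_s: 28.72
tool_pos: [0.4753, 0.0508, 0.1826]
tool_rot: [-179.3, -0.7, -177.3]
force: [0.4, -0.7, 0.7]
grip_width: 0.0743
```

```bash
python3 go.py .470 .0565 .08 182.4
```

```text
t 28.72 pos [0.4753 0.0508 0.1826] rot [-179.3    -0.67 -177.33] w 0.0743 F [ 0.4 -0.7  0.7]
q [-36.1  -0.9  26.3 111.    1.1  70.6  82.5]
shift now-axes [0.0038 0.0072 0.1026]  target-axes [0.005  0.0059 0.1026]  turn/0.5 [-0.024 -0.023  0.01 ]
```

Request:
{"api": "servo_tool", "payload": {"moves": "0.005 0.006 0.02 -0.024 -0.023 0.01 -0.7;0 0 0.035 0 0 0 -0.7;0 0 0.03 0 0 0 -0.7;0 0 0.015 0 0 0 -0.7;0 0 0 0 0 0 -0.7;0 0 0 0 0 0 -0.7"}}

```text
time_s: 29.22
tool_pos: [0.4703, 0.0507, 0.0787]
tool_rot: [180.0, 0.1, -178.7]
force: [0.7, 0.1, -0.3]
grip_width: 0.0739
```

```bash
python3 go.py .470 .0565 .014 182.4
```

```text
t 29.22 pos [0.4703 0.0507 0.0787] rot [ 1.7999e+02  1.3000e-01 -1.7866e+02] w 0.0739 F [ 0.7  0.1 -0.3]
q [-35.2   4.8  27.  118.8  -2.6  56.8  84.4]
shift now-axes [0.0003 0.0058 0.0647]  target-axes [0.     0.0058 0.0647]  turn/0.5 [ 0.     0.004 -0.037]
```

Request:
{"api": "servo_tool", "payload": {"moves": "0 0.006 0.015 0 0 -0.037 -0.7;0 0.001 0.02 0 0 0 -0.7;0 0 0.015 0 0 0 -0.7;0 0 0.006 0 0 0 -0.7;0 0 0 0 0 0 -0.7"}}

```text
time_s: 29.63
tool_pos: [0.4754, 0.057, 0.0266]
tool_rot: [179.9, 0.7, -177.9]
force: [-0.4, -1.0, -0.2]
grip_width: 0.0739
```

```bash
python3 go.py .470 .0565 .014 182.4
```

```text
t 29.63 pos [0.4754 0.057  0.0266] rot [ 179.86    0.65 -177.94] w 0.0739 F [-0.4 -1.  -0.2]
q [-34.6  10.   26.4 120.7  -5.9  49.8  87.3]
shift now-axes [ 0.0055 -0.0004  0.0125]  target-axes [ 0.0054 -0.0003  0.0126]  turn/0.5 [ 0.005  0.023 -0.012]
```

Request:
{"api": "servo_tool", "payload": {"moves": "0.005 0 0.005 0.005 0.023 -0.01 -0.7;0 0 0.004 0 0 0 -0.7;0 0 0.002 0 0 0 -0.7;0 0 0 0 0 0 -0.7"}}

```text
time_s: 29.97
tool_pos: [0.4729, 0.0571, 0.0183]
tool_rot: [179.9, 0.2, -177.7]
force: [0.8, 0.7, 0.0]
grip_width: 0.0741
```

```bash
python3 go.py .470 .0565 .014 182.4
```

```text
t 29.97 pos [0.4729 0.0571 0.0183] rot [ 179.92    0.24 -177.71] w 0.0741 F [0.8 0.7 0. ]
q [-34.5  10.8  26.3 121.   -6.4  49.2  87.9]
shift now-axes [ 0.0029 -0.0004  0.0043]  target-axes [ 0.0029 -0.0004  0.0043]  turn/0.5 [ 0.003  0.008 -0.004]
```

Request:
{"api": "servo_tool", "payload": {"moves": "0.003 0 0.003 0 0.008 0 -0.7;0 0 0.001 0 0 0 1;0 0 0 0 0 0 1;0 0 0 0 0 0 1;0 0 0 0 0 0 1;0 0 0 0 0 0 1;0 0 0 0 0 0 1;0 0 0 0 0 0 1", "squeeze": 30}}

```text
time_s: 30.63
tool_pos: [0.4705, 0.0572, 0.0151]
tool_rot: [179.9, 0.1, -177.7]
force: [-0.3, 0.4, -0.7]
grip_width: 0.0532
```

```bash
python3 go.py .470 .0565 .014 182.4
```

```text
t 30.63 pos [0.4705 0.0572 0.0151] rot [ 1.7987e+02  1.1000e-01 -1.7772e+02] w 0.0532 F [-0.3  0.4 -0.7]
q [-34.4  11.   26.2 121.3  -6.6  48.8  88. ]
shift now-axes [ 0.0005 -0.0007  0.0011]  target-axes [ 0.0005 -0.0007  0.0011]  turn/0.5 [ 0.005  0.004 -0.004]
```

Request:
{"api": "servo_tool", "payload": {"moves": "0 0 -0.02 0 0 0 1;0 0 -0.035 0 0 0 1;0 0 -0.035 0 0 0 1;0 0 -0.03 0 0 0 1;0 0 0 0 0 0 1"}}

```text
time_s: 31.05
tool_pos: [0.4664, 0.0556, 0.1362]
tool_rot: [-179.9, -0.5, -177.8]
force: [1.4, -0.1, -1.0]
grip_width: 0.053
```

```bash
python3 go.py .4215 .2672 .12 182.4
```

```text
t 31.05 pos [0.4664 0.0556 0.1362] rot [-179.89   -0.47 -177.77] w 0.053 F [ 1.4 -0.1 -1. ]
q [-36.5   0.4  26.7 115.4  -0.2  64.7  82.5]
shift now-axes [0.0365 0.2132 0.0161]  target-axes [0.036  0.2133 0.0162]  turn/0.5 [-0.004 -0.016 -0.006]
```

Request:
{"api": "servo_tool", "payload": {"moves": "0.002 0.025 0 -0.004 -0.016 0 1;0.006 0.036 0 0 0 0 1;0.006 0.036 0 0 0 0 1;0.006 0.036 0 0 0 0 1;0.006 0.036 0 0 0 0 1;0.006 0.03 0 0 0 0 1;0.003 0.01 0 0 0 0 1;0 0 0 0 0 0 1;0 0 0 0 0 0 1"}}

```text
time_s: 31.8
tool_pos: [0.4215, 0.2686, 0.1334]
tool_rot: [-180.0, 0.0, -178.2]
force: [-0.3, -0.1, -1.7]
grip_width: 0.0533
```

```bash
python3 go.py .4215 .2672 .07 182.4
```

```text
t 31.8 pos [0.4215 0.2686 0.1334] rot [-1.7999e+02  3.0000e-02 -1.7816e+02] w 0.0533 F [-0.3 -0.1 -1.7]
q [-49.5   4.3  14.6 111.8  -1.2  64.   57.4]
shift now-axes [ 0.0001 -0.0014  0.0634]  target-axes [ 0.     -0.0014  0.0634]  turn/0.5 [-0.     0.001 -0.019]
```

Request:
{"api": "servo_tool", "payload": {"moves": "0 -0.001 0.02 0 0 -0.02 1;0 0 0.03 0 0 0 1;0 0 0.012 0 0 0 1;0 0 0 0 0 0 1;0 0 0 0 0 0 1"}}

```text
time_s: 32.22
tool_pos: [0.4248, 0.2588, 0.0689]
tool_rot: [-179.8, 0.1, -178.1]
force: [0.2, 0.4, -1.5]
grip_width: 0.0528
```

```bash
python3 go.py .4215 .2672 .019 182.4
```

```text
t 32.22 pos [0.4248 0.2588 0.0689] rot [-1.7980e+02  9.0000e-02 -1.7812e+02] w 0.0528 F [ 0.2  0.4 -1.5]
q [-48.6   8.6  15.  115.6  -2.4  56.2  59.5]
shift now-axes [0.0031 0.0086 0.0499]  target-axes [0.003  0.0085 0.0499]  turn/0.5 [-0.007  0.003 -0.018]
```

Request:
{"api": "servo_tool", "payload": {"moves": "0.003 0.006 0.015 0 0 -0.018 1;0.002 0.002 0.02 0 0 0 1;0 0 0.008 0 0 0 1;0 0 0 0 0 0 1;0 0 0 0 0 0 1"}}

```text
time_s: 32.63
tool_pos: [0.4248, 0.2627, 0.0292]
tool_rot: [-179.9, 0.4, -178.1]
force: [1.3, 0.0, -1.1]
grip_width: 0.0529
```

```bash
python3 go.py .4215 .2672 .019 182.4
```

```text
t 32.63 pos [0.4248 0.2627 0.0292] rot [-179.91    0.41 -178.09] w 0.0529 F [ 1.3  0.  -1.1]
q [-48.5  11.9  14.6 117.3  -3.5  51.   60. ]
shift now-axes [0.0033 0.0046 0.0102]  target-axes [0.0031 0.0046 0.0102]  turn/0.5 [-0.003  0.014 -0.017]
```

Request:
{"api": "servo_tool", "payload": {"moves": "0.003 0.002 0.005 0 0.014 -0.017 1;0 0 0.003 0 0 0 1;0 0 0.002 0 0 0 1;0 0 0.001 0 0 0 1;0 0 0 0 0 0 1"}}

```text
time_s: 33.05
tool_pos: [0.4246, 0.2655, 0.0211]
tool_rot: [179.9, 0.3, -177.6]
force: [0.3, -0.1, -3.0]
grip_width: 0.0529
```

Request:
{"api": "servo_tool", "payload": {"moves": "0.001 0 0.002 0 0 0 1;0 0 0.001 0 0 0 1;0 0 0.001 0 0 0 1"}}

```text
time_s: 33.3
tool_pos: [0.4239, 0.2658, 0.019]
tool_rot: [179.9, 0.3, -177.6]
force: [-3.5, -3.9, 11.8]
grip_width: 0.0529
```

Contact with the bin floor. I release, then head for the bracket.

Request:
{"api": "servo_tool", "payload": {"moves": "0 0 0 0 0 0 -0.6;0 0 0 0 0 0 -0.6;0 0 0 0 0 0 -0.6;0 0 0 0 0 0 -0.6;0 0 0 0 0 0 -0.6;0 0 -0.02 0 0 0 -0.6;0 0 -0.04 0 0 0 -0.6;0 0 -0.04 0 0 0 -0.4;0 0 -0.03 0 0 0 0.2;0 0 0 0 0 0 0.2;0 0 0 0 0 0 0.2"}}

```text
time_s: 34.22
tool_pos: [0.4224, 0.2651, 0.1537]
tool_rot: [180.0, 0.2, -177.6]
force: [0.4, -0.9, -0.2]
grip_width: 0.051
```

```bash
python3 go.py .5595 -.003 .16 80.2; python3 - <<'E'
from cell import env
import cv2
c=env.read_camera("side");cv2.imwrite("pics/side6.png",c["img"][:,:,::-1])
E
```

```text
t 34.22 pos [0.4224 0.2651 0.1537] rot [ 1.7996e+02  1.7000e-01 -1.7761e+02] w 0.051 F [ 0.4 -0.9 -0.2]
q [-49.5   2.9  14.8 110.8  -0.8  66.2  57.9]
shift now-axes [-0.1258 -0.2736 -0.0061]  target-axes [-0.2408  0.1807 -0.0063]  turn/0.5 [6.000e-03 3.000e-03 3.567e+00]
```

View pics/side6.png

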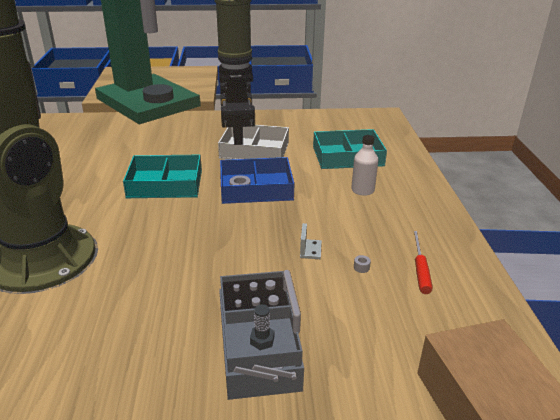

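The collar lies flat in the bin's near cell, at about (240,181) px. On to the bracket.

Request:
{"api": "servo_tool", "payload": {"moves": "-0.01 -0.02 -0.001 0 0 0 0.2;-0.016 -0.035 -0.001 0 0 0 0.2;-0.016 -0.035 -0.001 0 0 0 0.2;-0.016 -0.035 -0.001 0 0 0 0.2;-0.016 -0.035 -0.001 0 0 0 0.2;-0.016 -0.035 -0.001 0 0 0 0.2;-0.016 -0.035 -0.001 0 0 0 0.2;-0.016 -0.03 -0.001 0 0 0 0.2;0 0 0 0 0 0.25 0.2;0 0 0 0 0 0.25 0.2;0 0 0 0 0 0.25 0.2;0 0 0 0 0 0.25 0.2;0 0 0 0 0 0.25 0.2;0 0 0 0 0 0.25 0.2;0 0 0 0 0 0.25 0.2;0 0 0 0 0 0.25 0.2;0 0 0 0 0 0.25 0.2;0 0 0 0 0 0.25 0.2;0 0 0 0 0 0.25 0.2;0 0 0 0 0 0.25 0.2"}}

```text
time_s: 35.93
tool_pos: [0.5447, -0.0068, 0.1282]
tool_rot: [-177.6, 0.8, 97.4]
force: [-0.4, -0.8, -0.0]
grip_width: 0.0346
```

```bash
python3 go.py .5595 -.003 .1 80.2
```

```text
t 35.93 pos [ 0.5447 -0.0068  0.1282] rot [-177.57    0.78   97.44] w 0.0346 F [-0.4 -0.8 -0. ]
q [-38.   13.9  40.3 105.   -8.5  66.8  12.5]
shift now-axes [0.0022 0.0163 0.0275]  target-axes [0.0062 0.0139 0.0282]  turn/0.5 [-0.08   0.04   0.601]
```

Request:
{"api": "servo_tool", "payload": {"moves": "0 0 -0.002 -0.08 0.04 0.2 0.2;0 0 -0.001 0 0 0.2 0.2;0 0 -0.001 0 0 0.2 0.2;0.006 0.014 0 0 0 0 0.2;0 0 0 0 0 0 0.2;0 0 0 0 0 0 0.2"}}

```text
time_s: 36.43
tool_pos: [0.5533, -0.0045, 0.1218]
tool_rot: [-179.1, 0.3, 79.0]
force: [-0.7, 0.5, -0.2]
grip_width: 0.035
```

```bash
python3 go.py .5595 -.003 .07 80.2; python3 - <<'E'
from cell import env
from h import *
c=env.read_camera("side");W=cloud(c).reshape(-1,3)
k=(abs(W[:,0]-.575)<.035)&(abs(W[:,1]+.005)<.045)&(W[:,2]>.015)&(W[:,2]<.057);P=W[k];print(k.sum(),cv2.minAreaRect(P[:,:2].astype(np.float32)*1000))
cv2.imwrite("pics/side7.png",cv2.resize(c["img"][170:300,220:400,::-1],None,fx=4,fy=4))
E
```

```text
t 36.43 pos [ 0.5533 -0.0045  0.1218] rot [-179.07    0.27   78.97] w 0.035 F [-0.7  0.5 -0.2]
q [-39.4  14.7  42.5 105.4 -10.8  65.   -4.1]
shift now-axes [0.0029 0.0066 0.0517]  target-axes [0.0025 0.0058 0.0518]  turn/0.5 [-0.033  0.009 -0.043]
154 ((559.6400146484375, -2.363748550415039), (62.800960540771484, 10.001120567321777), 80.58878326416016)
```

View pics/side7.png

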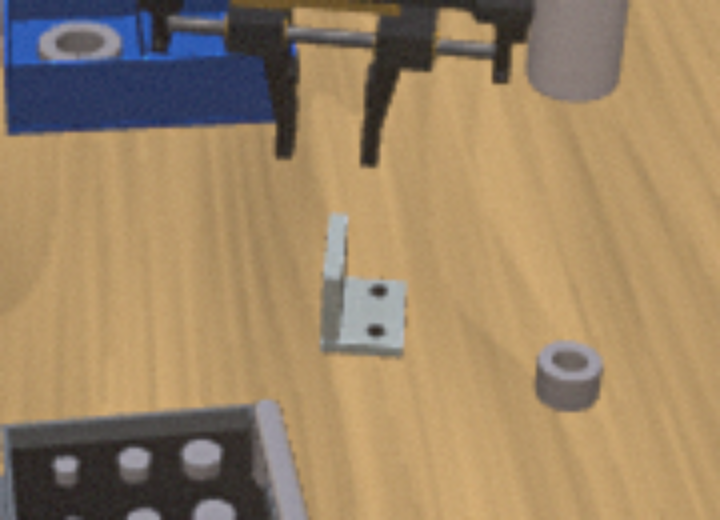

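The bracket is undisturbed, with its web at (559.6,-3). I descend onto it.

Request:
{"api": "servo_tool", "payload": {"moves": "0.002 0.006 0.01 -0.033 0.009 -0.043 0.2;0 0 0.02 0 0 0 0.2;0 0 0.01 0 0 0 0.2;0 0 0 0 0 0 0.2;0 0 0 0 0 0 0.2"}}

```text
time_s: 36.9
tool_pos: [0.5568, -0.0041, 0.0783]
tool_rot: [-179.8, 0.1, 80.3]
force: [0.2, -0.7, -0.1]
grip_width: 0.0349
```

```bash
python3 go.py .5595 -.003 .03 80.2
```

```text
t 36.9 pos [ 0.5568 -0.0041  0.0783] rot [-1.7983e+02  7.0000e-02  8.0320e+01] w 0.0349 F [ 0.2 -0.7 -0.1]
q [-38.   17.7  41.3 107.8 -13.4  59.6  -0.8]
shift now-axes [0.0016 0.0026 0.0483]  target-axes [0.0016 0.0025 0.0483]  turn/0.5 [-0.006  0.002  0.004]
```

Request:
{"api": "servo_tool", "payload": {"moves": "0.0015 0.0025 0 0 0 0 0.2;0 0 0.015 0 0 0 0.2;0 0 0.015 0 0 0 0.2;0 0 0.01 0 0 0 0.2;0 0 0 0 0 0 0.2;0 0 0 0 0 0 0.2"}}

```text
time_s: 37.4
tool_pos: [0.5631, -0.0026, 0.0413]
tool_rot: [179.8, -0.1, 80.3]
force: [-0.4, -0.9, 0.9]
grip_width: 0.0352
```

```bash
python3 go.py .5595 -.003 .03 80.2
```

```text
t 37.4 pos [ 0.5631 -0.0026  0.0413] rot [ 1.7982e+02 -9.0000e-02  8.0330e+01] w 0.0352 F [-0.4 -0.9  0.9]
q [-36.4  21.3  39.9 108.7 -16.5  55.6   1.3]
shift now-axes [-0.001  -0.0035  0.0113]  target-axes [-0.001  -0.0035  0.0113]  turn/0.5 [ 0.006 -0.003  0.005]
```

Request:
{"api": "servo_tool", "payload": {"moves": "-0.001 -0.0035 0.004 0.006 -0.003 0.005 0.2;0 0 0.005 0 0 0 0.2;0 0 0 0 0 0 0.2;0 0 0 0 0 0 1;0 0 0 0 0 0 1;0 0 0 0 0 0 1;0 0 0 0 0 0 1;0 0 0 0 0 0 1;0 0 0 0 0 0 1;0 0 0 0 0 0 1", "squeeze": 30}}

```text
time_s: 38.23
tool_pos: [0.5611, -0.0029, 0.0346]
tool_rot: [179.8, -0.1, 80.2]
force: [-0.8, -0.5, -0.7]
grip_width: 0.0094
```

```bash
python3 go.py .5595 -.003 .15 80.2
```

```text
t 38.23 pos [ 0.5611 -0.0029  0.0346] rot [ 1.7978e+02 -1.1000e-01  8.0180e+01] w 0.0094 F [-0.8 -0.5 -0.7]
q [-36.2  21.6  39.7 109.3 -16.8  54.7   1.5]
shift now-axes [-0.0002 -0.0011 -0.1154]  target-axes [-0.0004 -0.0016 -0.1154]  turn/0.5 [ 0.008 -0.004 -0.001]
```

Request:
{"api": "servo_tool", "payload": {"moves": "0 0 -0.02 0 0 0 1;0 0 -0.035 0 0 0 1;0 0 -0.035 0 0 0 1;0 0 -0.03 0 0 0 1;0 0 0 0 0 -0.2 1;0 0 0 0 0 -0.2 1;0 0 0 0 0 0 1"}}

```text
time_s: 38.82
tool_pos: [0.5581, -0.0034, 0.1577]
tool_rot: [-179.9, 0.0, 92.0]
force: [-0.9, -0.6, -2.5]
grip_width: 0.0098
```

```bash
python3 go.py .5025 .2706 .14 92.4
```

```text
t 38.82 pos [ 0.5581 -0.0034  0.1577] rot [-1.7987e+02  3.0000e-02  9.2040e+01] w 0.0098 F [-0.9 -0.6 -2.5]
q [-39.1  12.1  41.5 103.2  -8.5  68.    7.1]
shift now-axes [ 0.2758 -0.0458  0.0177]  target-axes [ 0.2761 -0.0441  0.0177]  turn/0.5 [-0.004  0.001 -0.013]
```

Request:
{"api": "servo_tool", "payload": {"moves": "0.02 -0.004 0 0 0 -0.013 1;0.036 -0.006 0 0 0 0 1;0.036 -0.006 0 0 0 0 1;0.036 -0.006 0 0 0 0 1;0.036 -0.006 0 0 0 0 1;0.036 -0.006 0 0 0 0 1;0.036 -0.006 0 0 0 0 1;0.03 -0.005 0 0 0 0 1;0.01 -0.002 0 0 0 0 1;0 0 0 0 0 0 1;0 0 0 0 0 0 1"}}

```text
time_s: 39.73
tool_pos: [0.4975, 0.2775, 0.1502]
tool_rot: [-179.4, 0.4, 90.2]
force: [-0.2, -1.2, -1.8]
grip_width: 0.0095
```

```bash
python3 go.py .5025 .2706 .09 92.4
```

```text
t 39.73 pos [0.4975 0.2775 0.1502] rot [-179.42    0.44   90.17] w 0.0095 F [-0.2 -1.2 -1.8]
q [-59.1  13.4  31.2 101.4  -7.3  68.  -25.5]
shift now-axes [-0.0065  0.0056  0.0602]  target-axes [-0.0071  0.0047  0.0602]  turn/0.5 [-0.02   0.015 -0.078]
```

Request:
{"api": "servo_tool", "payload": {"moves": "-0.006 0.005 0 -0.02 0.015 -0.078 1;0 0 0.02 0 0 0 1;0 0 0.025 0 0 0 1;0 0 0.01 0 0 0 1;0 0 0 0 0 0 1;0 0 0 0 0 0 1"}}

```text
time_s: 40.23
tool_pos: [0.5064, 0.2593, 0.0935]
tool_rot: [179.9, 0.3, 91.4]
force: [0.5, -0.6, -1.0]
grip_width: 0.0097
```

```bash
python3 go.py .5025 .2706 .0386 92.4; python3 - <<'E'
from cell import env
import cv2
c=env.read_camera("side");cv2.imwrite("pics/side8.png",cv2.resize(c["img"][120:230,190:340,::-1],None,fx=5,fy=5))
E
```

```text
t 40.23 pos [0.5064 0.2593 0.0935] rot [179.95   0.27  91.38] w 0.0097 F [ 0.5 -0.6 -1. ]
q [-56.8  16.4  31.1 105.2  -9.3  61.1 -20.8]
shift now-axes [ 0.0116 -0.0037  0.0548]  target-axes [ 0.0115 -0.0034  0.0549]  turn/0.5 [ 0.002  0.009 -0.035]
```

View pics/side8.png

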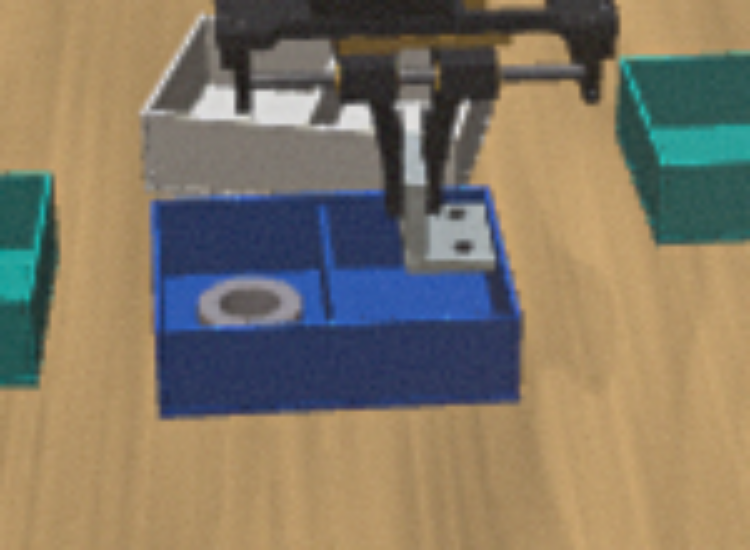

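The bracket hangs over the far cell, with its plate at about (460,235) in the crop, clear of the right wall. I lower it.

Request:
{"api": "servo_tool", "payload": {"moves": "0.01 -0.005 0.01 0 0.009 -0.035 1;0 0 0.015 0 0 0 1;0 0 0.015 0 0 0 1;0 0 0 0 0 0 1;0 0 0 0 0 0 1"}}

```text
time_s: 40.7
tool_pos: [0.5035, 0.2734, 0.0562]
tool_rot: [179.6, -0.4, 92.5]
force: [-0.2, -0.0, -1.9]
grip_width: 0.0099
```

```bash
python3 go.py .5015 .2706 .0386 92.4
```

```text
t 40.7 pos [0.5035 0.2734 0.0562] rot [179.55  -0.41  92.53] w 0.0099 F [-0.2 -0.  -1.9]
q [-56.6  19.   29.8 106.9 -11.4  56.4 -19.4]
shift now-axes [-0.0028 -0.0022  0.0176]  target-axes [-0.0027 -0.0021  0.0176]  turn/0.5 [ 0.016 -0.014  0.005]
```

Request:
{"api": "servo_tool", "payload": {"moves": "0 -0.002 0.006 0.016 -0.014 0.005 1;0 0 0.006 0 0 0 1;0 0 0.002 0 0 0 1;0 0 0 0 0 0 1;0 0 0 0 0 0 1"}}

```text
time_s: 41.12
tool_pos: [0.5023, 0.2758, 0.0436]
tool_rot: [179.9, -0.2, 92.5]
force: [0.3, -0.2, -0.7]
grip_width: 0.0094
```

```bash
python3 go.py .5015 .2706 .0386 92.4
```

```text
t 41.12 pos [0.5023 0.2758 0.0436] rot [ 1.7988e+02 -1.6000e-01  9.2500e+01] w 0.0094 F [ 0.3 -0.2 -0.7]
q [-56.5  20.3  29.5 107.  -12.   55.6 -19.2]
shift now-axes [-0.0052 -0.001   0.005 ]  target-axes [-0.0052 -0.001   0.005 ]  turn/0.5 [ 0.004 -0.006  0.004]
```

Request:
{"api": "servo_tool", "payload": {"moves": "0 0 0.003 0.004 -0.006 0.004 1;0 0 0.001 0 0 0 1;0 0 0.001 0 0 0 1;0 0 0.001 0 0 0 1;0 0 0 0 0 0 1"}}

```text
time_s: 41.53
tool_pos: [0.5032, 0.2761, 0.0388]
tool_rot: [179.9, -0.0, 92.3]
force: [0.4, -0.2, -1.6]
grip_width: 0.0096
```

Request:
{"api": "servo_tool", "payload": {"moves": "0 0 0.001 0 0 0 1;0 0 0.001 0 0 0 1;0 0 0.001 0 0 0 1"}}

```text
time_s: 41.78
tool_pos: [0.5034, 0.2762, 0.0386]
tool_rot: [-180.0, -0.1, 92.3]
force: [-3.1, -0.9, 6.6]
grip_width: 0.0099
```

Contact. I release with a narrow opening and rise.

Request:
{"api": "servo_tool", "payload": {"moves": "0 0 0 0 0 0 0.5;0 0 0 0 0 0 0.5;0 0 0 0 0 0 0.5;0 0 0 0 0 0 0.5;0 0 0 0 0 0 0.5;0 0 -0.02 0 0 0 0.5;0 0 -0.04 0 0 0 0.5;0 0 -0.04 0 0 0 0.5;0 0 -0.04 0 0 0 0.5;0 0 0 0 0 0 0.5;0 0 0 0 0 0 0.5"}}

```text
time_s: 42.7
tool_pos: [0.5026, 0.275, 0.1824]
tool_rot: [-179.9, 0.1, 92.3]
force: [0.3, 0.5, -0.6]
grip_width: 0.022
```

```bash
python3 go.py .5 .1 .18 92.4; python3 - <<'E'
from cell import env
from h import *
for n in("side","top"):
    c=env.read_camera(n);cv2.imwrite(f"pics/{n}9.png",c["img"][:,:,::-1])
    W=cloud(c).reshape(-1,3)
    def r(nm,x,y,h,z0,z1):
        k=(abs(W[:,0]-x)<h)&(abs(W[:,1]-y)<h)&(W[:,2]>z0)&(W[:,2]<z1);P=W[k]
        if len(P)>4:print(n,nm,len(P),[np.round(v,1) for v in cv2.minAreaRect(P[:,:2].astype(np.float32)*1000)],P[:,2].max().round(3))
    r("bolt",.458,-.323,.035,.095,.14);r("bar",.51,-.275,.03,.105,.14);r("csmall",.674,-.07,.04,.006,.04);r("bottle",.745,.25,.06,.1,.17);r("web",.502,.272,.03,.045,.06);r("collar",.4225,.267,.032,.015,.035)
E
```

```text
t 42.7 pos [0.5026 0.275  0.1824] rot [-1.7988e+02  6.0000e-02  9.2290e+01] w 0.022 F [ 0.3  0.5 -0.6]
q [-59.1  11.7  31.6  99.3  -6.5  71.  -23.6]
shift now-axes [-0.1748 -0.0096  0.0026]  target-axes [-0.1748 -0.0099  0.0024]  turn/0.5 [-0.004  0.002 -0.004]
side bolt 377 [array([ 459.4, -319.8]), array([24.2, 24.3]), np.float64(35.3)] 0.132
side bar 184 [array([ 509.6, -274.7]), array([11.9, 59.4]), np.float64(5.0)] 0.128
side csmall 227 [array([675.2, -70. ]), array([34.7, 32.9]), np.float64(55.6)] 0.026
side bottle 333 [array([739.8, 238.5]), array([45.8, 43.5]), np.float64(12.4)] 0.152
side web 59 [array([503.4, 272.2]), array([10.3, 57.7]), np.float64(1.7)] 0.057
side collar 155 [array([424.6, 266.6]), array([51.1, 51.1]), np.float64(80.0)] 0.03
top bolt 94 [array([ 459.5, -319.4]), array([24.2, 22.3]), np.float64(60.5)] 0.135
top bar 94 [array([ 509.8, -274.5]), array([12.1, 58.2]), np.float64(4.1)] 0.13
top csmall 98 [array([673.2, -68.6]), array([68.7, 69.6]), np.float64(11.3)] 0.027
top bottle 248 [array([735.9, 240.5]), array([48.1, 50.3]), np.float64(29.6)] 0.157
top web 16 [array([503.8, 252.5]), array([ 8. , 13.2]), np.float64(6.0)] 0.057
top collar 5 [array([434.5, 240.6]), array([9. , 1.7]), np.float64(26.0)] 0.029
```

View pics/side9.png

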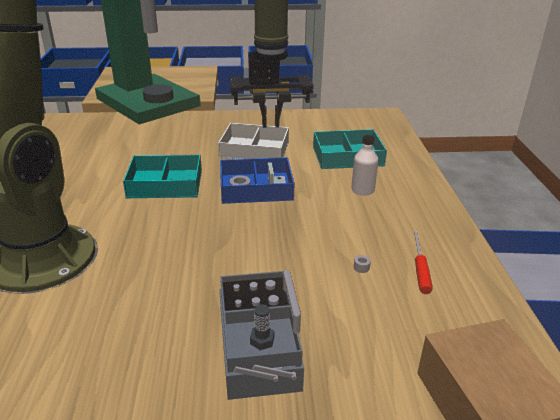

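View pics/top9.png

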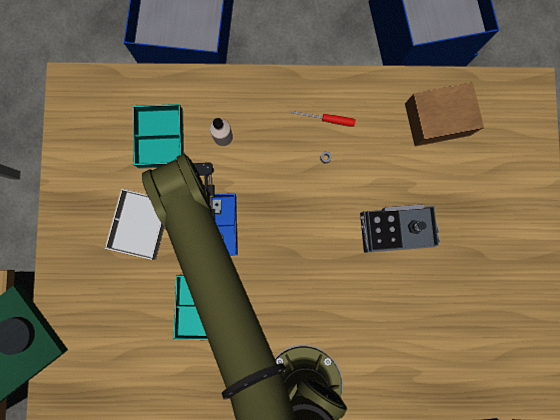

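Both parts are in the bin: the collar at about (240,181) px and the bracket at about (277,175) px in the side view. The bolt stands in the lowered tray at about (261,328), and the small collar and bottle are where they were. The gripper is well clear, so I hand in.

```bash
python3 -c "
from cell import env
print(env.sign_off())"
```

```text
the job is handed in; nothing more can be done
None
```

Both kits are made up and the job is handed in at about 43 s of the 134 s allowed; the hand-in gave no verdict.

**What I did:** I lifted the tray open by its bar and set the hub flange-down in the empty half of the compartment. I then lowered the tray and stood the bolt in its empty half. The large collar went into the bin's near cell and the bracket into the far cell.

**What the last pictures showed:**
- **Tray:** the bar is back at its starting place, within about 1 mm, so the tray reads as fully down.
- **Bolt:** it stands upright in the empty half of the tray, about 40 mm to the −y side of the tray's middle.
- **Collar and bracket:** the collar lies flat, and the bracket's web stands upright. Each is inside its own cell.
- **Small collar and bottle:** the small collar had not moved, within about 1 mm. The bottle stands where it did in the pictures; I did not compare its start and end positions in numbers.
- **Gripper:** it was raised clear and touching nothing.

**What I could not check, or that disagreed:**
- **Hub:** I could not see it once the tray was down. It was last seen upright in its place before the tray was lowered, and the tray came down freely over it.
- **Top camera:** in the last picture the arm hid most of the bin. Its bracket and collar readings there were partial, so those positions come from the side view.
- **Small collar in the top view:** its measured outline was spoiled by something nearby, though the centre agreed.

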